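# Unsnap the milling cup from the shaker and tip out its balls

## Robot

A 7-joint arm with a two-finger parallel gripper is mounted at the origin on the work surface. World frame = base frame: x ahead of the robot, y to its left, z up, the work surface at z = 0. Lengths are in m, angles in rad, forces in N, time in s.
With the tool pointing down it reaches from about 0.425 to 0.925 m from the base axis. Payload 6.8 kg.
Tool frame: the origin (TCP) lies between the finger pads; the fingertips stand r.nose_length ahead of it and the grasp point (between the pads) lies 8 mm behind it (r.nose_length is the distance from the TCP to the fingertips, in m); z points along the fingers, y is the line along which they close (so a half turn about z gives the same grasp; the last joint's range is limited). The gripper opens to 85 mm and grips with 20 to 120 N. Pads are 22 mm wide; open, the fingers measure 114 mm over their backs; the gripper's body (76 mm by 85 mm) begins 54 mm behind the grasp point. The pads swing forward as they close: fully open they stand 13 mm farther back than shut.
Start: joints at [1.175, 0.477, 0.022, 1.555, -0.011, 1.109, -0.083], TCP at [0.192, -0.647, 0.242] pointing down, gripper open.
Joint ranges: [-2.96, 2.96], [-0.34, 2.1], [-1.41, 1.46], [0.24, 2.44], [-1.37, 4.51], [0.17, 1.92], [-2.96, 2.96]. Speed limits (rad/s): [2.39, 2.39, 3.14, 3.14, 3.14, 3.14, 3.14].

## Interface

Orientations are given as [roll, pitch, yaw] about the fixed x, y, z axes, in that order (R = Rz(yaw) Ry(pitch) Rx(roll)).
In Python, from workcell import r gives the robot as it stands.
- The arm moves only by the shell command python3 -m creep 'ROWS' [FORCE]. ROWS is JSON, a list of rows, each an object of numbers: "x", "y", "z": the shift along the tool's x, y, z in m; "rx", "ry", "rz": the turn, a rotation vector about the tool's x, y, z in rad; "hand": the opening, from 0 (shut) to 1 (fully open). In form: [{"x": .., "y": .., "z": .., "rx": .., "ry": .., "rz": .., "hand": ..}, ...]. A call has 1 to 10 rows; each row shifts and turns the commanded pose from where the row before left it, along the tool's axes as they then stand; what a row does not reach is not made up. A row lasts 1/12 s, in which the tool goes at most 41.7 mm and 7.16 degrees, less where a joint would pass 70% of its speed; a pose out of reach is approached as far as the arm can. A call is refused whole if a number of a shift passes 0.0417 or a number of a turn 0.125, either way. A call with a gripper value outside its range is refused whole. The fingers move at their own pace and stop on an object; FORCE is the grip in N (left out, the last holds). Time passes only in rows, so rows that do not move let the fingers close. It gives the time, the measured TCP pose, the force, the opening and the grip force at its end, in the units of the state.
- r.get_state(): the state, without advancing time (a new reading comes with each control period).
- r.read_camera(name): name is "side" or "top"; returns (picture, depth): 480x640x3 uint8, red, green, blue; 480x640 float32, m along the optical axis (not along the pixel's ray), 0 where there is no reading.
- r.get_calibration(name): a dict with "K" (3x3 intrinsics, pixels), "extrinsics" (4x4, takes a point from world to camera coordinates). Camera axes: x right, y down, z forward; pixel columns grow to the right and rows downward; lengths in m; the calibration is good to about 2 mm. A picture is of the moment at which its call begins. get_calibration takes no time and is no camera call.
- r.sign_off(): hands the job in; it is judged then, once.
The state is a dict: "clock": time; "qpos": joint angles; "dq": joint speeds; "joint_torque": joint torques, N m; "tcp_pos": TCP position; "orientation": TCP orientation; "ft_force": force on the tool from outside, world axes, zero at the start; "ft_torque": the same for the moment, N m; "width": finger opening in m; "grip_force": force on a finger pad.
Only numpy, scipy, OpenCV 4.12 (cv2) and the standard library are available. Lean on these libraries where they do the work, as an engineer would, in place of code of your own. Each camera call takes 0.05 s, during which the arm holds its last target. There are 200 camera calls.

## Task

On the lab shaker, two steel vessels are snapped into spring clips. Pull the open one, which holds six steel balls, up out of its clip without spilling, tip all six balls into the white tray, then stand the empty cup upright, wholly on the grey mat, and let go. Leave the lidded jar snapped in its clip.

Things in the scene. Friction and masses are not known exactly. Their poses are not given: they have to be found in the camera images.
- cup: Open round steel cup, 90 mm tall, 0.16 kg, snapped in one of two clips. Origin: centre of its underside, z up its axis. Foot 48 mm across (flat underside 45) tapering to 37 mm at 18 mm height; neck 37 mm across to 27 mm; then a straight cylinder 56 mm across up to the rim at 90 mm, wall 3 mm. Round: any grasp yaw does; grip it 45 to 90 mm above its underside.
- cup_in (a point): Centre of the cup's inner floor, 32 mm above its underside.
- jar: Lidded round steel jar, not to be taken: same foot, body 56 mm across, lid 60 mm across, 77 mm tall overall; snapped in the other clip. Origin: centre of its underside.
- shaker: Orbital shaker, a fixed flat machine 210 (x) by 280 (y) by 70 mm high; its top plate is dark steel. Origin: centre of its underside. The two clips stand on the top plate at y = -65 and +65 mm, x = 0.
- clip0 (a point): Centre of one clip on the top plate, 70 mm above the bench. Four sprung steel leaves, 25 mm high and within 36 mm of the centre, grip over the foot of the vessel; a straight upward pull of roughly 8 to 16 N frees it within 20 mm of lift.
- clip1 (a point): Centre of the other clip, 130 mm from the first.
- tray: White open square plastic tray, loose, 0.5 kg, 160 by 160 by 55 mm high, wall and floor 4 mm. Origin: centre of its underside.
- mat: Grey square mat, fixed flat on the bench, 150 by 150 by 4 mm thick. Origin: centre of its underside.
- ball0_center (a point): Centre of a steel ball 14 mm in diameter, 11 g; the six start on the floor of the cup and roll freely.
- ball1_center (a point): Centre of a steel ball 14 mm in diameter, 11 g; the six start on the floor of the cup and roll freely.
- ball2_center (a point): Centre of a steel ball 14 mm in diameter, 11 g; the six start on the floor of the cup and roll freely.
- ball3_center (a point): Centre of a steel ball 14 mm in diameter, 11 g; the six start on the floor of the cup and roll freely.
- ball4_center (a point): Centre of a steel ball 14 mm in diameter, 11 g; the six start on the floor of the cup and roll freely.
- ball5_center (a point): Centre of a steel ball 14 mm in diameter, 11 g; the six start on the floor of the cup and roll freely.
Not all that is in view belongs to the job. What is shaped like the cup but yellow is not meant. Several things have the shape of the tray; the one meant has the colours described above.

How it is judged:
On the way, in this order (a step that is already met when the one before it is completed fails the run):
1. the cup is out of its clip, at least 25 mm clear of the shaker's top plate, with all six balls still in it (z of cup in the frame of shaker above 0.095 m and z of ball0_center in the frame of cup between 0.027 and 0.09 m and distance between each of ball0_center, ball1_center, ball2_center, ball3_center, ball4_center, ball5_center and cup_in below 0.062 m and z of ball1_center in the frame of cup between 0.027 and 0.09 m and z of ball2_center in the frame of cup between 0.027 and 0.09 m and z of ball3_center in the frame of cup between 0.027 and 0.09 m and z of ball4_center in the frame of cup between 0.027 and 0.09 m and z of ball5_center in the frame of cup between 0.027 and 0.09 m), for 0.1 s.
2. all six balls are in the tray (x of ball0_center in the frame of tray between -0.08 and 0.08 m and y of ball0_center in the frame of tray between -0.08 and 0.08 m and z of ball0_center in the frame of tray between 0 and 0.05 m and x of ball1_center in the frame of tray between -0.08 and 0.08 m and y of ball1_center in the frame of tray between -0.08 and 0.08 m and z of ball1_center in the frame of tray between 0 and 0.05 m and x of ball2_center in the frame of tray between -0.08 and 0.08 m and y of ball2_center in the frame of tray between -0.08 and 0.08 m and z of ball2_center in the frame of tray between 0 and 0.05 m and x of ball3_center in the frame of tray between -0.08 and 0.08 m and y of ball3_center in the frame of tray between -0.08 and 0.08 m and z of ball3_center in the frame of tray between 0 and 0.05 m and x of ball4_center in the frame of tray between -0.08 and 0.08 m and y of ball4_center in the frame of tray between -0.08 and 0.08 m and z of ball4_center in the frame of tray between 0 and 0.05 m and x of ball5_center in the frame of tray between -0.08 and 0.08 m and y of ball5_center in the frame of tray between -0.08 and 0.08 m and z of ball5_center in the frame of tray between 0 and 0.05 m), for 0.2 s.
At the end, for the whole second after the job is handed in: All six balls lie inside the tray, which stands flat; the cup stands upright (within 0.1 rad), at rest and released, on the mat, its axis at least 15 mm inside the mat's edges; the jar is still in its clip (within 10 mm) (all of step 2 and angle between each of cup, tray's own z axis and vertical below 0.1 rad and height (world z) of cup below 0.009 m and x of cup in the frame of mat between -0.06 and 0.06 m and y of cup in the frame of mat between -0.06 and 0.06 m and linear speed of cup below 0.02 m/s and angle between jar's own z axis and vertical below 0.15 rad and distance of jar from where it was at the start of the episode below 0.01 m); the robot touches nothing.
It fails at once if the lidded jar is pulled or pushed more than 15 mm from where it was (distance of jar from where it was at the start of the episode above 0.015 m).
It also fails if it takes over 58 s, if anything falls off the work surface, if the arm or the gripper's body presses on something with over 40 N, if the wrist force passes 120 N, or if a joint passes its speed limit or range.

## Working session

There is one attempt and no reset: what is moved stays moved. The work goes in short steps, Python scripts to look and compute and a shell command to move; the robot and the scene stay as the last step left them, time stands still between calls to the robot, and variables do not carry over. Pictures are saved under pics/ and viewed, at most 10 in all, crops included, and the job is handed in when it is done.

```bash
mkdir -p pics; ls; python3 - <<'E'
from workcell import r
import cv2,numpy as np
for n in("top","side"):
    p,d=r.read_camera(n); cv2.imwrite(f"pics/{n}0.png",p[:,:,::-1]); np.savez(f"{n}0.npz",p=p,d=d)
    print(n,r.get_calibration(n))
print(r.get_state(),r.nose_length)
E
```

```text
pics
top {'K': array([[469.96669481,   0.        , 321.24404833],
       [  0.        , 469.96669481, 245.38115192],
       [  0.        ,   0.        ,   1.        ]]), 'extrinsics': array([[ 0.02417153, -0.99886608,  0.04101571,  0.03052598],
       [-0.98964975, -0.0297134 , -0.14039403,  0.44708893],
       [ 0.14145355, -0.03719765, -0.98924579,  0.94362392],
       [ 0.        ,  0.        ,  0.        ,  1.        ]])}
side {'K': array([[604.75400182,   0.        , 320.26017785],
       [  0.        , 604.75400182, 239.62733237],
       [  0.        ,   0.        ,   1.        ]]), 'extrinsics': array([[-0.75582442, -0.65460462, -0.01490756,  0.38904859],
       [-0.37225141,  0.44831901, -0.81267395,  0.21809407],
       [ 0.53866346, -0.60868946, -0.58252795,  1.21772768],
       [ 0.        ,  0.        ,  0.        ,  1.        ]])}
{'clock': 0.1, 'qpos': array([ 1.17490355,  0.47772316,  0.02232398,  1.55635954, -0.01149326,
        1.10929397, -0.08311734]), 'dq': array([ 0.00023524, -0.00418105,  0.00090166, -0.00185103,  0.00068675,
        0.00034359, -0.00057635]), 'joint_torque': array([ 4.23310907e-03, -5.97763646e+01,  1.61378704e+00, -2.81955260e+01,
        1.29280536e-02,  5.08016936e-03,  1.20390209e-05]), 'tcp_pos': array([ 0.19144168, -0.64674104,  0.24141579]), 'orientation': array([-3.13994079e+00,  1.18157266e-04,  2.87815085e-01]), 'ft_force': array([-0.43953878, -0.6699772 , -0.89025113]), 'ft_torque': array([ 0.00354807, -0.01478639,  0.01657892]), 'grip_force': 0.0, 'width': 0.08570336933653551} 0.011
```

View pics/top0.png

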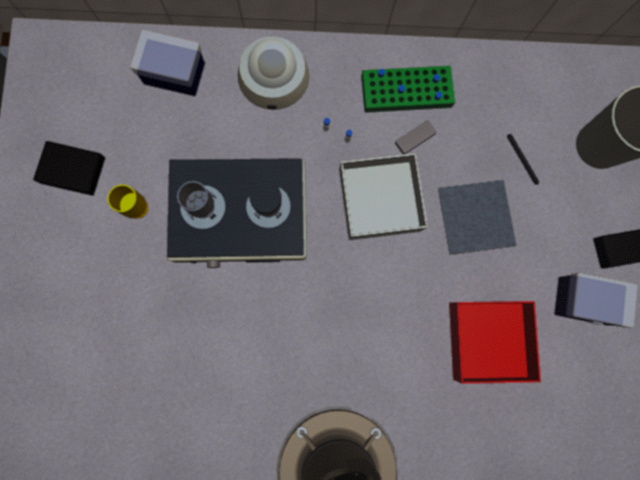

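View pics/side0.png

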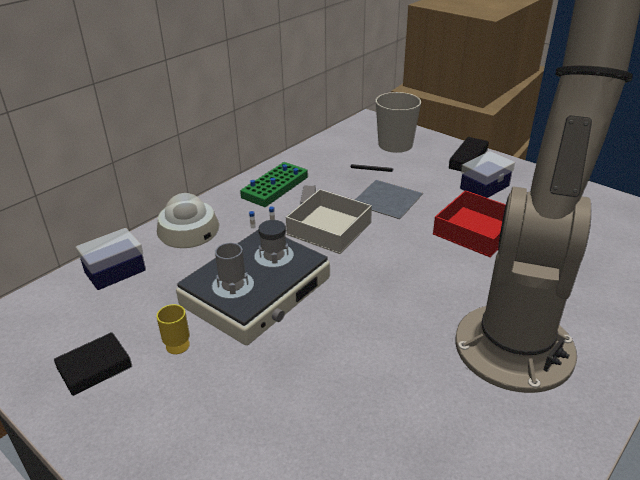

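The top view shows the cup rim at about (195,195), the jar at (268,203), the white tray at (383,197) and the mat at (477,217). The red tray and yellow cup are decoys, and the arm is out of the way.

```bash
cat > h.py <<'E'
import numpy as np,cv2
from workcell import r
def cloud(n,d):
    c=r.get_calibration(n);K=c["K"];E=c["extrinsics"]
    v,u=np.mgrid[:480,:640]
    P=np.stack([(u-K[0,2])/K[0,0]*d,(v-K[1,2])/K[1,1]*d,d],-1)
    W=(P-E[:3,3])@E[:3,:3]
    W[d==0]=np.nan
    return W
def ray(n,u,v,z):
    c=r.get_calibration(n);K=c["K"];E=c["extrinsics"];R=E[:3,:3]
    o=-R.T@E[:3,3]; q=R.T@np.linalg.solve(K,[u,v,1.]); return o+q*(z-o[2])/q[2]
E
python3 - <<'E'
from h import *
f={n:np.load(n+"0.npz") for n in("top","side")}
def circ(P):
    A=np.c_[2*P[:,:2],np.ones(len(P))];s=np.linalg.lstsq(A,(P[:,:2]**2).sum(1),rcond=None)[0]
    return s[:2],np.sqrt(s[2]+s[0]**2+s[1]**2)
Wt=cloud("top",f["top"]["d"]); Ws=cloud("side",f["side"]["d"])
for n,W,b in(("top",Wt,(165,225,170,225)),("side",Ws,(212,248,238,300))):
    P=W[b[2]:b[3],b[0]:b[1]].reshape(-1,3);P=P[~np.isnan(P[:,0])]
    print(n,np.histogram(P[:,2],np.arange(0.05,.19,.01)))
    for lo,hi in((.145,.175),(.115,.145)):
        Q=P[(P[:,2]>lo)&(P[:,2]<hi)]
        print(lo,len(Q),Q.min(0),Q.max(0),circ(Q) if len(Q)>5 else 0)
P=Wt[175:235,240:300].reshape(-1,3);Q=P[P[:,2]>.125];print("jar",len(Q),Q.min(0),Q.max(0),Q.mean(0))
# tray rim, mat, shaker
for name,b,lo,hi in(("tray",(335,430,150,240),.045,.07),("shaker",(160,310,150,262),.06,.08)):
    m=np.zeros((480,640),np.uint8);s=Wt[b[2]:b[3],b[0]:b[1],2];m[b[2]:b[3],b[0]:b[1]]=((s>lo)&(s<hi))
    pts=Wt[m>0][:,:2].astype(np.float32);print(name,cv2.minAreaRect(pts),Wt[m>0][:,2].mean())
p=f["top"]["p"].astype(int)
g=p.sum(2)/3;m=((g<115)&(g>40)).astype(np.uint8);m[:175]=0;m[258:]=0;m[:,:436]=0;m[:,520:]=0
m=cv2.morphologyEx(m,cv2.MORPH_OPEN,np.ones((5,5)))
ys,xs=np.nonzero(m);pts=np.array([ray("top",u,v,.004)[:2] for u,v in zip(xs,ys)],np.float32);print("mat",cv2.minAreaRect(pts),len(pts))
E
```

```text
top (array([   0, 1542,  491,   21,  104,  184,  229,   97,   95,  100,  205,
         32,    0,    0]), array([0.05, 0.06, 0.07, 0.08, 0.09, 0.1 , 0.11, 0.12, 0.13, 0.14, 0.15,
       0.16, 0.17, 0.18, 0.19]))
0.145 288 [0.48384734 0.25466479 0.14518583] [0.53925151 0.30985351 0.1622641 ] (array([0.51105928, 0.28181882]), np.float64(0.02628254785194651))
0.115 302 [0.48401322 0.25444138 0.11500596] [0.53717148 0.30820742 0.14489197] (array([0.51058274, 0.28129387]), np.float64(0.025776628724973317))
side (array([  0,  24, 793, 112,  64, 100, 107, 119, 167, 196, 192, 119,   0,
         0]), array([0.05, 0.06, 0.07, 0.08, 0.09, 0.1 , 0.11, 0.12, 0.13, 0.14, 0.15,
       0.16, 0.17, 0.18, 0.19]))
0.145 409 [0.48288636 0.25323871 0.14508844] [0.5421345  0.31239031 0.16634141] (array([0.51251367, 0.2831315 ]), np.float64(0.026321195075973386))
0.115 440 [0.48381324 0.25456799 0.11503128] [0.54208494 0.31190192 0.14494471] (array([0.51287187, 0.28297299]), np.float64(0.0265762810761966))
jar 820 [0.48763322 0.12337235 0.13247497] [0.54584951 0.1809838  0.15313007] [0.51606584 0.15221316 0.14556909]
tray ((0.5546060800552368, -0.08335909247398376), (0.16085459291934967, 0.16074950993061066), 8.646062850952148) 0.052729110279173756
shaker ((0.5141101479530334, 0.21760809421539307), (0.20224294066429138, 0.2702942192554474), 2.7693188190460205) 0.0689001762128504Traceback (most recent call last):
  File "<stdin>", line 21, in <module>
  File "h.py", line 11, in ray
    c=r.get_calibration(n);K=c["K"];E=c["extrinsics"];R=E[:3,:3]
ValueError: time passes only in moves, steps and waits
```

```bash
python3 - <<'E'
from h import *
f=np.load("top0.npz");p=f["p"].astype(int);W=cloud("top",f["d"])
g=p.mean(2);print("mat px",p[217,477],"bench",p[270,420])
m=((g<g[270,400:440].mean()*.5+g[217,460:490].mean()*.5)).astype(np.uint8);m[:172]=0;m[262:]=0;m[:,:434]=0;m[:,524:]=0
m=cv2.morphologyEx(m,cv2.MORPH_OPEN,np.ones((5,5)))
c=max(cv2.findContours(m,0,2)[0],key=cv2.contourArea)
pts=W[m>0];pts=pts[~np.isnan(pts[:,0])]
print(cv2.minAreaRect(pts[:,:2].astype(np.float32)),pts[:,2].mean(),cv2.contourArea(c))
E
```

```text
mat px [69 74 84] bench [130 127 135]
((0.5249549746513367, -0.2959473729133606), (0.1523614376783371, 0.15055978298187256), 9.085896492004395) 0.0038256670502962607 4454.0
```

Found so far:
- cup ≈ (0.512, 0.2825)
- jar ≈ (0.516, 0.152)
- tray ≈ (0.555, -0.083)
- mat ≈ (0.525, -0.296)

The plan is to grasp the cup from the robot side with the tool tilted well toward horizontal, so turning about tool z pours it. I'll stage above the shaker and tilt there.

```bash
python3 -m creep '[{"x":0.03,"y":-0.0245,"z":-0.0045,"hand":1},{"x":0.03,"y":-0.0245,"z":-0.0045},{"x":0.03,"y":-0.0245,"z":-0.0045},{"x":0.03,"y":-0.0245,"z":-0.0045},{"x":0.03,"y":-0.0245,"z":-0.0045},{"x":0.03,"y":-0.0245,"z":-0.0045},{"x":0.03,"y":-0.0245,"z":-0.0045},{"x":0.03,"y":-0.0245,"z":-0.0045},{"x":0.03,"y":-0.0245,"z":-0.0045},{"x":0.03,"y":-0.0245,"z":-0.0045}]' 40
python3 -m creep '[{"x":0.03,"y":-0.0245,"z":-0.0045},{"x":0.03,"y":-0.0245,"z":-0.0045},{"x":0.03,"y":-0.0245,"z":-0.0045},{"x":0.03,"y":-0.0245,"z":-0.0045},{"x":0.016,"y":-0.036,"z":-0.006},{"x":0.016,"y":-0.036,"z":-0.006},{"x":0.016,"y":-0.036,"z":-0.006},{"x":0.016,"y":-0.036,"z":-0.006},{"x":0.016,"y":-0.036,"z":-0.006},{"x":0.016,"y":-0.036,"z":-0.006}]'
python3 -m creep '[{"x":0.016,"y":-0.036,"z":-0.006},{"x":0.016,"y":-0.036,"z":-0.006},{"x":0.016,"y":-0.036,"z":-0.006},{"x":0.016,"y":-0.036,"z":-0.006},{"ry":0.12},{"ry":0.12},{"ry":0.12},{"ry":0.12},{"ry":0.12}]'
python3 -c "
from workcell import r
s=r.get_state();print(s['clock'],s['qpos'],s['tcp_pos'],s['orientation'],s['ft_force'])"
```

```text
0.1 [ 1.17490355  0.47772316  0.02232398  1.55635954 -0.01149326  1.10929397
 -0.08311734] [ 0.19144168 -0.64674104  0.24141579] [-3.13994079e+00  1.18157266e-04  2.87815085e-01] [-0.43953878 -0.6699772  -0.89025113]invalid input
invalid input
invalid input
```

```bash
python3 -m creep '[{"x":0.03,"y":-0.0245,"z":-0.0045,"rx":0,"ry":0,"rz":0,"hand":1},{"x":0.03,"y":-0.0245,"z":-0.0045,"rx":0,"ry":0,"rz":0,"hand":1}]' 40
```

```text
clock: 0.27
tcp_pos: [0.2332, -0.5835, 0.2501]
orientation: [-3.14, 0.001, 0.283]
ft_force: [1.7, 0.7, 0.6]
width: 0.0852
grip_force: 0.0
```

All keys are required, so I'll continue with full rows.

```bash
python3 -m creep '[{"x":0.03,"y":-0.0245,"z":-0.0045,"rx":0,"ry":0,"rz":0,"hand":1},{"x":0.03,"y":-0.0245,"z":-0.0045,"rx":0,"ry":0,"rz":0,"hand":1},{"x":0.03,"y":-0.0245,"z":-0.0045,"rx":0,"ry":0,"rz":0,"hand":1},{"x":0.03,"y":-0.0245,"z":-0.0045,"rx":0,"ry":0,"rz":0,"hand":1},{"x":0.03,"y":-0.0245,"z":-0.0045,"rx":0,"ry":0,"rz":0,"hand":1},{"x":0.03,"y":-0.0245,"z":-0.0045,"rx":0,"ry":0,"rz":0,"hand":1},{"x":0.03,"y":-0.0245,"z":-0.0045,"rx":0,"ry":0,"rz":0,"hand":1},{"x":0.03,"y":-0.0245,"z":-0.0045,"rx":0,"ry":0,"rz":0,"hand":1},{"x":0.03,"y":-0.0245,"z":-0.0045,"rx":0,"ry":0,"rz":0,"hand":1},{"x":0.03,"y":-0.0245,"z":-0.0045,"rx":0,"ry":0,"rz":0,"hand":1}]'
python3 -m creep '[{"x":0.03,"y":-0.0245,"z":-0.0045,"rx":0,"ry":0,"rz":0,"hand":1},{"x":0.03,"y":-0.0245,"z":-0.0045,"rx":0,"ry":0,"rz":0,"hand":1},{"x":0.016,"y":-0.036,"z":-0.006,"rx":0,"ry":0,"rz":0,"hand":1},{"x":0.016,"y":-0.036,"z":-0.006,"rx":0,"ry":0,"rz":0,"hand":1},{"x":0.016,"y":-0.036,"z":-0.006,"rx":0,"ry":0,"rz":0,"hand":1},{"x":0.016,"y":-0.036,"z":-0.006,"rx":0,"ry":0,"rz":0,"hand":1},{"x":0.016,"y":-0.036,"z":-0.006,"rx":0,"ry":0,"rz":0,"hand":1},{"x":0.016,"y":-0.036,"z":-0.006,"rx":0,"ry":0,"rz":0,"hand":1},{"x":0.016,"y":-0.036,"z":-0.006,"rx":0,"ry":0,"rz":0,"hand":1},{"x":0.016,"y":-0.036,"z":-0.006,"rx":0,"ry":0,"rz":0,"hand":1}]'
python3 -c "
from workcell import r
s=r.get_state();print(s['clock'],s['qpos'],s['tcp_pos'],s['orientation'])"
python3 -m creep '[{"x":0.016,"y":-0.036,"z":-0.006,"rx":0,"ry":0,"rz":0,"hand":1},{"x":0.016,"y":-0.036,"z":-0.006,"rx":0,"ry":0,"rz":0,"hand":1},{"x":0,"y":0,"z":0,"rx":0,"ry":0.12,"rz":0,"hand":1},{"x":0,"y":0,"z":0,"rx":0,"ry":0.12,"rz":0,"hand":1},{"x":0,"y":0,"z":0,"rx":0,"ry":0.12,"rz":0,"hand":1},{"x":0,"y":0,"z":0,"rx":0,"ry":0.12,"rz":0,"hand":1},{"x":0,"y":0,"z":0,"rx":0,"ry":0.12,"rz":0,"hand":1}]'
python3 -c "
from workcell import r
s=r.get_state();print(s['clock'],s['qpos'],s['tcp_pos'],s['orientation'])"
```

```text
clock: 1.1
tcp_pos: [0.4538, -0.2614, 0.2964]
orientation: [-3.141, 0.0, 0.288]
ft_force: [0.9, -0.6, -0.5]
width: 0.0854
grip_force: 0.0
clock: 1.93
tcp_pos: [0.5376, 0.115, 0.3534]
orientation: [3.141, 0.0, 0.288]
ft_force: [0.5, -0.5, -0.2]
width: 0.0855
grip_force: 0.0
1.9333 [ 0.07413753  0.21804509 -0.47205658  1.68615461  0.1036611   1.26256531
 -1.70311835] [0.53761343 0.11504174 0.35340983] [3.14131913e+00 3.72958850e-04 2.87551000e-01]
clock: 2.52
tcp_pos: [0.5479, 0.1916, 0.3659]
orientation: [-3.141, -0.606, 0.288]
ft_force: [-0.3, -0.6, 0.3]
width: 0.0856
grip_force: 0.0
2.5167 [ 0.03209537 -0.02990314 -0.5230794   2.0422024   0.2003436   0.53835976
 -1.91891253] [0.54793304 0.19163337 0.36587986] [-3.14135767 -0.60628498  0.28837719]
```

```bash
cat > fk.py <<'E'
import numpy as np, itertools
from scipy.optimize import least_squares
from scipy.spatial.transform import Rotation as R
D=[([1.17490355,0.47772316,0.02232398,1.55635954,-0.01149326,1.10929397,-0.08311734],[0.19144168,-0.64674104,0.24141579],[-3.13994079,1.18e-4,.287815]),
([0.07413753,0.21804509,-0.47205658,1.68615461,0.1036611,1.26256531,-1.70311835],[0.53761343,0.11504174,0.35340983],[3.14131913,3.7e-4,.287551]),
([0.03209537,-0.02990314,-0.5230794,2.0422024,0.2003436,0.53835976,-1.91891253],[0.54793304,0.19163337,0.36587986],[-3.14135767,-0.60628498,0.28837719])]
def fk(q,p,s):
    M=R.identity();t=np.zeros(3)
    h,a,b,c,e,f,o1,o7,y1,y2=p
    def go(M,t,v): return t+M.apply(v)
    t=go(M,t,[0,0,h]);M=M*R.from_euler('z',s[0]*q[0]+o1)*R.from_euler('y',q[1])
    t=go(M,t,[e,y1,a]);M=M*R.from_euler('z',s[1]*q[2])*R.from_euler('y',q[3])
    t=go(M,t,[f,y2,b]);M=M*R.from_euler('z',s[2]*q[4])*R.from_euler('y',q[5])
    t=go(M,t,[0,0,c]);M=M*R.from_euler('z',s[3]*q[6]+o7)
    return t,M
def res(p,s):
    o=[]
    for q,t,e in D:
        T,M=fk(q,p,s);o+=list(10*(T-t))+list((R.from_euler('xyz',e).inv()*M).as_rotvec())
    return np.array(o+list(.01*np.array(p[4:])))
if __name__=="__main__":
    best=[]
    for s in itertools.product([1,-1],repeat=4):
        for o7 in(0,1.57,3.14,-1.57):
            k=least_squares(res,[.34,.5,.5,.34,0,0,0,o7,0,0],args=(s,));best.append((k.cost,s,k.x))
    best.sort(key=lambda b:b[0])
    for b in best[:4]:print(b[0],b[1],np.round(b[2],4))
E
python3 fk.py
```

```text
0.00012343952304659828 (-1, -1, -1, -1) [ 2.8690e-01  5.4200e-01  4.7240e-01  3.1610e-01  0.0000e+00 -0.0000e+00
 -6.0000e-04  1.5702e+00 -3.0300e-02 -3.1600e-02]
0.00012343952304659834 (-1, -1, -1, -1) [ 2.8690e-01  5.4200e-01  4.7240e-01  3.1610e-01  0.0000e+00 -0.0000e+00
 -6.0000e-04  1.5702e+00 -3.0300e-02 -3.1600e-02]
0.00012343952304659842 (-1, -1, -1, -1) [ 2.8690e-01  5.4200e-01  4.7240e-01  3.1610e-01  0.0000e+00 -0.0000e+00
 -6.0000e-04  1.5702e+00 -3.0300e-02 -3.1600e-02]
0.00012343952304659855 (-1, -1, -1, -1) [ 2.8690e-01  5.4200e-01  4.7240e-01  3.1610e-01  0.0000e+00 -0.0000e+00
 -6.0000e-04  1.5702e+00 -3.0300e-02 -3.1600e-02]
```

```bash
cat > plan.py <<'E'
from fk import *
P=[.2869,.542,.4724,.3161,0,0,-.0006,1.5702,-.0303,-.0316];S=(-1,-1,-1,-1)
lo=np.array([-2.96,-.34,-1.41,.24,-1.37,.17,-2.96])+.04;hi=np.array([2.96,2.1,1.46,2.44,4.51,1.92,2.96])-.04
def ik(t,M,seed):
    def f(q):
        T,m=fk(q,P,S);return np.r_[10*(T-t),3*(M.inv()*m).as_rotvec(),.003*(q-seed)]
    k=least_squares(f,np.clip(seed,lo+1e-3,hi-1e-3),bounds=(lo,hi),max_nfev=60)
    T,m=fk(k.x,P,S);e=np.linalg.norm(T-t)+.3*np.linalg.norm((M.inv()*m).as_rotvec())
    return k.x,e
def tool(psi,th): # tilt th outward from down at azimuth psi
    return R.from_euler('z',psi)*R.from_euler('y',0)*R.from_euler('x',np.pi)*R.from_euler('y',th)
def tcp(g,M): return np.array(g)+M.apply([0,0,.008])
CUP=np.array([.512,.2825,.07]);G=.07
E
python3 - <<'E'
from plan import *
s0=np.array([0.03,-0.03,-0.52,2.04,0.2,0.54,-1.92])
for th in np.radians([45,55,65,75,90]):
    for psi in(-.3,0,.3,.5,.8,1.1):
        r=[]
        for sd in(s0,s0+[0.5,.3,-.5,0,0.5,0,0],s0+[-.5,.3,.8,0,-.5,0,0],[0,.9,0,2.2,3.1,1.7,0]):
            o=[]
            M=tool(psi,th)
            for lift in(0,.1):
                q,e=ik(tcp(CUP+[0,0,G+lift],M),M,np.array(sd));o.append(round(e,3))
            r.append((o,np.round(q,1).tolist() if max(o)<.002 else 0))
        ok=[x for x in r if x[1]]
        print(round(np.degrees(th)),psi,[x[0] for x in r],ok[:1])
E
```

```text
45 -0.3 [[np.float64(0.012), np.float64(0.0)], [np.float64(0.012), np.float64(0.0)], [np.float64(0.012), np.float64(0.0)], [np.float64(0.0), np.float64(0.0)]] [([np.float64(0.0), np.float64(0.0)], [-0.5, 0.3, -0.5, 2.1, 1.2, 1.0, 2.5])]
45 0 [[np.float64(0.069), np.float64(0.015)], [np.float64(0.069), np.float64(0.015)], [np.float64(0.069), np.float64(0.015)], [np.float64(0.0), np.float64(0.0)]] [([np.float64(0.0), np.float64(0.0)], [-0.3, 0.3, -0.7, 2.2, 1.4, 0.8, 2.7])]
45 0.3 [[np.float64(0.096), np.float64(0.038)], [np.float64(0.096), np.float64(0.038)], [np.float64(0.096), np.float64(0.038)], [np.float64(0.0), np.float64(0.0)]] [([np.float64(0.0), np.float64(0.0)], [-0.6, 0.1, -0.2, 2.3, 1.7, 0.4, 2.7])]
45 0.5 [[np.float64(0.089), np.float64(0.032)], [np.float64(0.082), np.float64(0.032)], [np.float64(0.089), np.float64(0.032)], [np.float64(0.0), np.float64(0.0)]] [([np.float64(0.0), np.float64(0.0)], [-1.7, 0.3, 1.2, 2.4, 4.0, 0.2, 0.5])]
45 0.8 [[np.float64(0.017), np.float64(0.026)], [np.float64(0.017), np.float64(0.0)], [np.float64(0.081), np.float64(0.026)], [np.float64(0.
[... 4548 characters left out ...]
.float64(0.031), np.float64(0.322)], [np.float64(0.205), np.float64(0.322)], [np.float64(0.059), np.float64(0.07)]] []
90 0.5 [[np.float64(0.044), np.float64(0.299)], [np.float64(0.044), np.float64(0.293)], [np.float64(0.044), np.float64(0.299)], [np.float64(0.047), np.float64(0.084)]] []
90 0.8 [[np.float64(0.017), np.float64(0.19)], [np.float64(0.017), np.float64(0.127)], [np.float64(0.154), np.float64(0.277)], [np.float64(0.016), np.float64(0.05)]] []
90 1.1 [[np.float64(0.063), np.float64(0.084)], [np.float64(0.022), np.float64(0.084)], [np.float64(0.063), np.float64(0.084)], [np.float64(0.0), np.float64(0.0)]] [([np.float64(0.0), np.float64(0.0)], [-0.1, 0.7, -0.1, 2.4, 4.1, 1.5, 1.6])]
```

```bash
cat > search.py <<'E'
from plan import *
from scipy.spatial.transform import Slerp
TR=np.array([.555,-.083]);MT=np.array([.525,-.296])
q0=np.array([0.03209537,-0.02990314,-0.5230794,2.0422024,0.2003436,0.53835976,-1.91891253])
def path(q,t1,M1,n=6):
    t0,M0=fk(q,P,S);sl=Slerp([0,1],R.concatenate([M0,M1]))
    worst=0
    for k in range(1,n+1):
        q2,e=ik(t0+(t1-t0)*k/n,sl(k/n),q);worst=max(worst,e,.02*max(0,np.abs(q2-q).max()-.9));q=q2
        if worst>.01:break
    return q,worst
def run(psi,th,psi2,sg,psi3,tau,verbose=0):
    Mg=tool(psi,th);g=CUP+[0,0,G];a=np.array([np.cos(psi)*np.sin(th),np.sin(psi)*np.sin(th),-np.cos(th)])
    def chk(nm,q,e):
        if verbose:print(nm,round(e,4),np.round(q,2),fk(q,P,S)[0].round(3))
        return e<.004
    q,e=path(q0,tcp(g-.13*a+[0,0,.08],Mg),Mg,10)
    if not chk("pre",q,e):return 0
    q,e=path(q,tcp(g-.1*a,Mg),Mg,3)
    if not chk("pre2",q,e):return 1
    q,e=path(q,tcp(g,Mg),Mg,3)
    if not chk("grasp",q,e):return 2
    q,e=path(q,tcp(g+[0,0,.12],Mg),Mg,3)
    if not chk("lift",q,e):return 3
    M2=tool(psi2,th)
    # spin angle giving cup tilt tau: cos(tau)=cos^2 th + sin^2 th cos s
    c=(np.cos(tau)-np.cos(th)**2)/np.sin(th)**2
    if c<-1:return 3
    s=sg*np.arccos(c);Mp=M2*R.from_euler('z',s)
    ut=M2.inv().apply([0,0,1]);u=Mp.apply(ut);d=u[:2]/np.linalg.norm(u[:2])
    rim=np.r_[TR-.045*d,.135];gp=rim-.02*u
    q,e=path(q,tcp(np.r_[gp[:2],.26],M2),M2,8)
    if not chk("over",q,e):return 4
    q,e=path(q,tcp(np.r_[gp[:2],max(gp[2],.19)],M2),M2,2)
    qq=q
    Mm=M2*R.from_euler('z',s/2)
    q,e1=path(q,tcp(gp+[0,0,.04],Mm),Mm,4);q,e2=path(q,tcp(gp,Mp),Mp,5)
    if not chk("pour",q,max(e,e1,e2)):return 5
    M3=tool(psi3,th)
    q,e=path(qq,tcp([*MT,.2],M3),M3,6)
    if not chk("mat",q,e):return 6
    q,e=path(q,tcp([*MT,.005+G],M3),M3,3)
    if not chk("place",q,e):return 7
    q,e=path(q,tcp(np.array([*MT,.005+G])-.1*(M3.apply([0,0,1])),M3),M3,3)
    if not chk("back",q,e):return 8
    return 9
E
cat > go.py <<'E'
from search import *
from multiprocessing import Pool
import sys
jobs=[(psi,np.radians(th),psi2,sg,psi3,np.radians(115)) for psi in(-.3,-.6,-.9,-1.3) for th in(60,70,80) for psi2 in(psi,psi-.5,psi-1) for sg in(1,-1) for psi3 in(psi2,)]
def f(j):
    return run(*j),j
if __name__=="__main__":
    with Pool() as p:
        o=sorted(p.map(f,jobs,chunksize=1),key=lambda x:-x[0])
    for x in o[:14]:print(x[0],[round(float(v),2) for v in x[1]])
E
nproc; export OMP_NUM_THREADS=1; time timeout 500 python3 go.py
```

```text
4
0 [-0.3, 1.05, -0.3, 1.0, -0.3, 2.01]
0 [-0.3, 1.05, -0.3, -1.0, -0.3, 2.01]
0 [-0.3, 1.05, -0.8, 1.0, -0.8, 2.01]
0 [-0.3, 1.05, -0.8, -1.0, -0.8, 2.01]
0 [-0.3, 1.05, -1.3, 1.0, -1.3, 2.01]
0 [-0.3, 1.05, -1.3, -1.0, -1.3, 2.01]
0 [-0.3, 1.22, -0.3, 1.0, -0.3, 2.01]
0 [-0.3, 1.22, -0.3, -1.0, -0.3, 2.01]
0 [-0.3, 1.22, -0.8, 1.0, -0.8, 2.01]
0 [-0.3, 1.22, -0.8, -1.0, -0.8, 2.01]
0 [-0.3, 1.22, -1.3, 1.0, -1.3, 2.01]
0 [-0.3, 1.22, -1.3, -1.0, -1.3, 2.01]
0 [-0.3, 1.4, -0.3, 1.0, -0.3, 2.01]
0 [-0.3, 1.4, -0.3, -1.0, -0.3, 2.01]
real	0m5.326s
user	0m16.406s
sys	0m0.310s
```

```bash
python3 - <<'E'
s=open('search.py').read()
s=s.replace("def run(psi,th,psi2,sg,psi3,tau,verbose=0):\n    Mg=tool(psi,th)","def run(psi,th,psi2,sg,psi3,tau,flip=0,verbose=0):\n    F=R.from_euler('z',np.pi*flip)\n    Mg=tool(psi,th)*F")
s=s.replace("    q,e=path(q0,tcp(g-.13*a+[0,0,.08],Mg),Mg,10)","""    qs=np.array([0.07413753,0.21804509,-0.47205658,1.68615461,0.1036611,1.26256531,-1.70311835])
    Md=tool(.288+(psi-.288)*.5,0)*R.from_euler('z',np.pi*flip*.5)
    q,e=path(qs,np.array([.53,.15,.35]),Md,6)
    Md=tool(psi,0)*F
    q,e2=path(q,np.array([.53,.15,.35]),Md,6)
    if not chk("down",q,max(e,e2)):return -1
    q,e=path(q,tcp(g-.13*a+[0,0,.08],Mg),Mg,10)""")
s=s.replace("M2=tool(psi2,th)","M2=tool(psi2,th)*F").replace("M3=tool(psi3,th)","M3=tool(psi3,th)*F")
open('search.py','w').write(s)
g=open('go.py').read()
g=g.replace("np.radians(115))","np.radians(115),fl)").replace("for psi3 in(psi2,)]","for psi3 in(psi2,) for fl in(0,1,-1)]").replace("(-.3,-.6,-.9,-1.3)","(-.3,-.7,-1.1,-1.6,-2.2,-2.8,1.2,1.8,2.4)").replace("(psi,psi-.5,psi-1)","(psi,psi-.6,psi+.6)")
g+="    from collections import Counter;print(Counter((x[0]) for x in o))\n"
open('go.py','w').write(g)
E
export OMP_NUM_THREADS=1; time timeout 560 python3 go.py
```

```text
9 [-0.7, 1.05, -1.3, 1.0, -1.3, 2.01, -1.0]
9 [-0.7, 1.05, -1.3, -1.0, -1.3, 2.01, -1.0]
9 [-0.7, 1.22, -1.3, 1.0, -1.3, 2.01, -1.0]
9 [-0.7, 1.22, -1.3, -1.0, -1.3, 2.01, -1.0]
9 [-0.7, 1.4, -1.3, 1.0, -1.3, 2.01, -1.0]
9 [-0.7, 1.4, -1.3, -1.0, -1.3, 2.01, -1.0]
9 [-1.1, 1.05, -1.1, 1.0, -1.1, 2.01, -1.0]
9 [-1.1, 1.05, -1.1, -1.0, -1.1, 2.01, -1.0]
9 [-1.1, 1.05, -1.7, 1.0, -1.7, 2.01, -1.0]
9 [-1.1, 1.05, -1.7, -1.0, -1.7, 2.01, -1.0]
9 [-1.1, 1.22, -1.1, 1.0, -1.1, 2.01, -1.0]
9 [-1.1, 1.22, -1.1, -1.0, -1.1, 2.01, -1.0]
9 [-1.1, 1.22, -1.7, 1.0, -1.7, 2.01, -1.0]
9 [-1.1, 1.22, -1.7, -1.0, -1.7, 2.01, -1.0]
Counter({-1: 198, 0: 138, 4: 48, 9: 37, 5: 23, 6: 13, 1: 12, 8: 10, 2: 6, 7: 1})
real	2m30.860s
user	9m51.330s
sys	0m0.379s
```

```bash
python3 - <<'E'
from search import *
for th in (70,78):
  for sg in(1,-1):
    print(th,sg);print(run(-1.1,np.radians(th),-1.1,sg,-1.1,np.radians(118),-1,1))
M=tool(-1.1,np.radians(70))*R.from_euler('z',-np.pi);print(M.as_matrix().round(3),M.as_euler('xyz'))
E
```

```text
70 1
down 0.0 [ 0.22  0.26 -0.74  1.68  0.19  1.27 -0.09] [0.53 0.15 0.35]
pre 0.0 [-1.09  0.76 -0.16  1.53  0.88  1.88 -1.  ] [0.46  0.385 0.262]
pre2 0.0 [-1.06  0.86 -0.16  1.59  0.89  1.76 -1.11] [0.473 0.36  0.171]
grasp 0.0 [-0.96  0.85 -0.13  1.72  0.96  1.62 -1.15] [0.515 0.276 0.137]
lift 0.0 [-0.96  0.67 -0.13  1.72  0.95  1.73 -1.  ] [0.515 0.276 0.257]
over 0.0 [-0.51  0.49  0.08  2.09  1.38  1.23 -0.97] [ 0.62  -0.101  0.257]
pour 0.0 [-1.24  1.26  1.16  2.14  0.56  0.3  -2.92] [ 0.62  -0.101  0.142]
mat 0.0 [-0.23  0.52  0.2   2.37  1.88  1.04 -1.35] [ 0.528 -0.303  0.197]
place 0.0 [-0.18  0.85  0.14  2.34  1.98  1.14 -1.65] [ 0.528 -0.303  0.072]
back 0.0 [ 0.29  0.85 -0.68  2.4   1.83  1.69 -1.42] [ 0.486 -0.219  0.106]
9
70 -1
down 0.0 [ 0.22  0.26 -0.74  1.68  0.19  1.27 -0.09] [0.53 0.15 0.35]
pre 0.0 [-1.09  0.76 -0.16  1.53  0.88  1.88 -1.  ] [0.46  0.385 0.262]
pre2 0.0 [-1.06  0.86 -0.16  1.59  0.89  1.76 -1.11] [0.473 0.36  0.171]
grasp 0.0 [-0.96  0.85 -0.13  1.72  0.96  1.62 -1.15] [0.515 0.276 0.137]
lift 0.0 [-0.96  0.67 -0.13  1.72  0.95  1.73 -1.  ] [0.
[... 1305 characters left out ...]
[-1.19  0.94  0.01  1.57  0.86  1.77 -1.09] [0.471 0.363 0.159]
grasp 0.0 [-1.1   0.92  0.04  1.71  0.93  1.64 -1.14] [0.516 0.276 0.138]
lift 0.0 [-1.11  0.74  0.06  1.72  0.95  1.73 -0.99] [0.516 0.276 0.258]
over 0.0 [-0.72  0.48  0.25  2.36  1.44  1.27 -1.24] [ 0.516 -0.136  0.258]
pour 0.0 [-0.71  0.79  0.24  2.35  1.49  1.19  0.6 ] [ 0.516 -0.136  0.143]
mat 0.0 [-0.4   0.66  0.37  2.39  1.92  1.11 -1.54] [ 0.529 -0.303  0.198]
place 0.0 [-0.33  0.98  0.27  2.33  1.95  1.2  -1.8 ] [ 0.529 -0.303  0.073]
back 0.0 [-0.11  0.9  -0.27  2.4   1.76  1.59 -1.67] [ 0.484 -0.216  0.094]
9
[[-0.155  0.891  0.426]
 [ 0.305  0.454 -0.837]
 [-0.94  -0.    -0.342]] [3.14159265 1.22173048 2.04159265]
```

```bash
python3 -m creep '[{"x":0,"y":0,"z":0,"rx":0,"ry":-0.121,"rz":0,"hand":1},{"x":0,"y":0,"z":0,"rx":0,"ry":-0.121,"rz":0,"hand":1},{"x":0,"y":0,"z":0,"rx":0,"ry":-0.121,"rz":0,"hand":1},{"x":0,"y":0,"z":0,"rx":0,"ry":-0.121,"rz":0,"hand":1},{"x":0,"y":0,"z":0,"rx":0,"ry":-0.121,"rz":0,"hand":1},{"x":-0.002,"y":-0.036,"z":0,"rx":0,"ry":0,"rz":0,"hand":1},{"x":-0.002,"y":-0.036,"z":0,"rx":0,"ry":0,"rz":0,"hand":1},{"x":-0.002,"y":-0.036,"z":0,"rx":0,"ry":0,"rz":0,"hand":1},{"x":-0.002,"y":-0.036,"z":0,"rx":0,"ry":0,"rz":0,"hand":1},{"x":-0.002,"y":-0.036,"z":0,"rx":0,"ry":0,"rz":0,"hand":1}]'
python3 -m creep '[{"x":0,"y":0,"z":0,"rx":0,"ry":0,"rz":-0.117,"hand":1},{"x":0,"y":0,"z":0,"rx":0,"ry":0,"rz":-0.117,"hand":1},{"x":0,"y":0,"z":0,"rx":0,"ry":0,"rz":-0.117,"hand":1},{"x":0,"y":0,"z":0,"rx":0,"ry":0,"rz":-0.117,"hand":1},{"x":0,"y":0,"z":0,"rx":0,"ry":0,"rz":-0.117,"hand":1},{"x":0,"y":0,"z":0,"rx":0,"ry":0,"rz":-0.117,"hand":1},{"x":0,"y":0,"z":0,"rx":0,"ry":0,"rz":-0.117,"hand":1},{"x":0,"y":0,"z":0,"rx":0,"ry":0,"rz":-0.117,"hand":1},{"x":0,"y":0,"z":0,"rx":0,"ry":0,"rz":-0.117,"hand":1},{"x":0,"y":0,"z":0,"rx":0,"ry":0,"rz":-0.117,"hand":1}]'
python3 -m creep '[{"x":0,"y":0,"z":0,"rx":0,"ry":0,"rz":-0.117,"hand":1},{"x":0,"y":0,"z":0,"rx":0,"ry":0,"rz":-0.117,"hand":1},{"x":0,"y":0,"z":0,"rx":0,"ry":0,"rz":-0.117,"hand":1},{"x":0,"y":0,"z":0,"rx":0,"ry":0,"rz":-0.117,"hand":1},{"x":0,"y":0,"z":0,"rx":0,"ry":0,"rz":-0.117,"hand":1},{"x":0,"y":0,"z":0,"rx":0,"ry":-0.122,"rz":0,"hand":1},{"x":0,"y":0,"z":0,"rx":0,"ry":-0.122,"rz":0,"hand":1},{"x":0,"y":0,"z":0,"rx":0,"ry":-0.122,"rz":0,"hand":1},{"x":0,"y":0,"z":0,"rx":0,"ry":-0.122,"rz":0,"hand":1},{"x":0,"y":0,"z":0,"rx":0,"ry":-0.122,"rz":0,"hand":1}]'
python3 -m creep '[{"x":0,"y":0,"z":0,"rx":0,"ry":-0.122,"rz":0,"hand":1},{"x":0,"y":0,"z":0,"rx":0,"ry":-0.122,"rz":0,"hand":1},{"x":0,"y":0,"z":0,"rx":0,"ry":-0.122,"rz":0,"hand":1},{"x":0,"y":0,"z":0,"rx":0,"ry":-0.122,"rz":0,"hand":1},{"x":0,"y":0,"z":0,"rx":0,"ry":-0.122,"rz":0,"hand":1}]'
python3 -c "
from workcell import r
s=r.get_state();print(s['clock'],s['qpos'].round(3),s['tcp_pos'],s['orientation'])"
```

```text
clock: 3.35
tcp_pos: [0.4867, 0.3625, 0.3649]
orientation: [3.141, 0.006, 0.287]
ft_force: [1.3, -0.3, -0.4]
width: 0.0856
grip_force: 0.0
clock: 4.18
tcp_pos: [0.4875, 0.3609, 0.3649]
orientation: [-3.136, 0.003, 1.463]
ft_force: [0.3, 0.3, -0.0]
width: 0.0858
grip_force: 0.0
clock: 5.02
tcp_pos: [0.4875, 0.3617, 0.3661]
orientation: [-3.138, 0.615, 2.045]
ft_force: [0.3, 0.2, -1.0]
width: 0.0854
grip_force: 0.0
clock: 5.43
tcp_pos: [0.4878, 0.3614, 0.3639]
orientation: [-3.123, 1.182, 2.06]
ft_force: [1.2, -0.5, -2.5]
width: 0.0855
grip_force: 0.0
5.4333 [-1.067  0.615 -0.109  1.504  0.898  1.906 -0.817] [0.48777553 0.36138089 0.36391359] [-3.12315426  1.18245461  2.06036718]
```

```bash
cat > d.py <<'E'
import sys,numpy as np
from scipy.spatial.transform import Rotation as R
from workcell import r
# usage: d.py gx gy gz [pitch] : grasp point target
s=r.get_state();M=R.from_euler('xyz',s['orientation'])
g=np.array([float(v) for v in sys.argv[1:4]])
T=R.from_euler('xyz',[np.pi,float(sys.argv[4]) if len(sys.argv)>4 else 1.2217,2.0416])
t=g+T.apply([0,0,.008])
print("tool delta",M.inv().apply(t-s['tcp_pos']).round(4),"if oriented",T.inv().apply(t-s['tcp_pos']).round(4),"rot",(M.inv()*T).as_rotvec().round(4),"dist",np.linalg.norm(t-s['tcp_pos']).round(4),"F",s['ft_force'].round(1),"q",s['qpos'].round(2),s['clock'])
E
python3 d.py .457 .391 .244
```

```text
tool delta [ 0.126  -0.0131  0.0161] if oriented [ 0.1265 -0.014   0.0111] rot [-0.0009 -0.0392  0.0071] dist 0.1277 F [ 1.2 -0.5 -2.5] q [-1.07  0.61 -0.11  1.5   0.9   1.91 -0.82] 5.4333
```

```bash
python3 -m creep '[{"x":0.032,"y":-0.0033,"z":0.004,"rx":0,"ry":0,"rz":0,"hand":1},{"x":0.032,"y":-0.0033,"z":0.004,"rx":0,"ry":0,"rz":0,"hand":1},{"x":0.032,"y":-0.0033,"z":0.004,"rx":0,"ry":0,"rz":0,"hand":1},{"x":0.03,"y":-0.0033,"z":0.004,"rx":0,"ry":0,"rz":0,"hand":1},{"x":0,"y":0,"z":0,"rx":0,"ry":0,"rz":0,"hand":1}]'; python3 d.py .457 .391 .244; python3 d.py .466 .371 .176
```

```text
clock: 5.85
tcp_pos: [0.4573, 0.3845, 0.235]
orientation: [-3.096, 1.182, 2.089]
ft_force: [-1.3, -0.7, -0.4]
width: 0.0853
grip_force: 0.0
tool delta [-0.0064  0.0026 -0.0009] if oriented [-0.0064  0.0027 -0.0007] rot [-0.0014 -0.0397  0.0179] dist 0.0069 F [-1.3 -0.7 -0.4] q [-1.1   0.77 -0.14  1.55  0.84  1.82 -1.01] 5.85
tool delta [0.0482 0.0026 0.0451] if oriented [0.05   0.0016 0.0432] rot [-0.0014 -0.0397  0.0179] dist 0.0661 F [-1.3 -0.7 -0.4] q [-1.1   0.77 -0.14  1.55  0.84  1.82 -1.01] 5.85
```

```bash
python3 - <<'E'
from h import *
p,d=r.read_camera("side");cv2.imwrite("pics/side1.png",p[:,:,::-1]);np.savez("side1.npz",p=p,d=d)
E
```

```text
(no output)
```

View pics/side1.png

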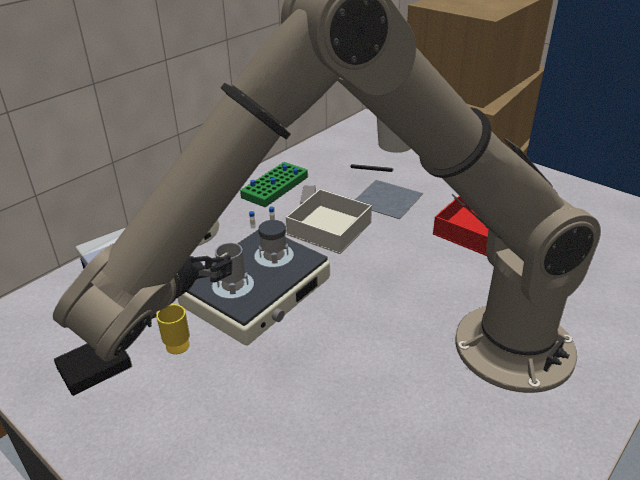

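The gripper is at about (205,268), left of the cup at (230,255), with the wrist clear of the yellow cup. Next I align and approach.

```bash
python3 -m creep '[{"x":0.024,"y":0.001,"z":0.021,"rx":0,"ry":-0.039,"rz":0.018,"hand":1},{"x":0.025,"y":0.001,"z":0.022,"rx":0,"ry":0,"rz":0,"hand":1},{"x":0,"y":0,"z":0,"rx":0,"ry":0,"rz":0,"hand":1}]'; python3 d.py .469 .366 .174; python3 d.py .512 .2825 .14
```

```text
clock: 6.15
tcp_pos: [0.4731, 0.3618, 0.1774]
orientation: [3.128, 1.222, 2.021]
ft_force: [0.3, -0.2, -0.1]
width: 0.0852
grip_force: 0.0
tool delta [ 0.0051 -0.0018  0.0039] if oriented [ 0.0052 -0.0018  0.0039] rot [-0.006   0.0007 -0.0072] dist 0.0067 F [ 0.3 -0.2 -0.1] q [-1.08  0.85 -0.12  1.59  0.86  1.75 -1.09] 6.15
tool delta [ 0.0051 -0.0007  0.1038] if oriented [ 0.005  -0.0013  0.1038] rot [-0.006   0.0007 -0.0072] dist 0.1039 F [ 0.3 -0.2 -0.1] q [-1.08  0.85 -0.12  1.59  0.86  1.75 -1.09] 6.15
```

```bash
python3 -m creep '[{"x":0.001,"y":-0.0002,"z":0.02,"rx":-0.006,"ry":0,"rz":-0.007,"hand":1},{"x":0.001,"y":-0.0002,"z":0.021,"rx":0,"ry":0,"rz":0,"hand":1},{"x":0.001,"y":-0.0002,"z":0.021,"rx":0,"ry":0,"rz":0,"hand":1},{"x":0.001,"y":-0.0002,"z":0.021,"rx":0,"ry":0,"rz":0,"hand":1},{"x":0.001,"y":-0.0002,"z":0.021,"rx":0,"ry":0,"rz":0,"hand":1},{"x":0,"y":0,"z":0,"rx":0,"ry":0,"rz":0,"hand":1}]'; python3 d.py .512 .2825 .14
python3 - <<'E'
from h import *
for n in("top","side"):
    p,d=r.read_camera(n);np.savez(n+"2.npz",p=p,d=d)
    cr=p[150:250,130:280] if n=="top" else p[215:315,160:310]
    globals()[n]=cv2.resize(cr,(400,267),interpolation=2)
cv2.imwrite("pics/c2.png",np.hstack([top,side])[:,:,::-1])
E
```

```text
clock: 6.65
tcp_pos: [0.5175, 0.2756, 0.1421]
orientation: [3.122, 1.221, 2.02]
ft_force: [0.1, -0.3, 0.2]
width: 0.0854
grip_force: 0.0
tool delta [ 0.0049 -0.0019  0.0006] if oriented [ 0.0049 -0.0018  0.0006] rot [-0.0004 -0.0002 -0.0072] dist 0.0053 F [ 0.1 -0.3  0.2] q [-0.99  0.84 -0.09  1.72  0.94  1.6  -1.14] 6.65
```

View pics/c2.png

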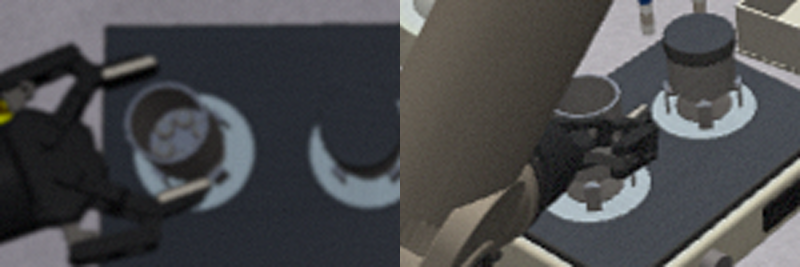

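The cup sits between the open pads in both crops with nothing touching. I'll nudge 5 mm down and 3 mm forward, then close.

```bash
python3 -m creep '[{"x":0.005,"y":-0.002,"z":0.003,"rx":0,"ry":0,"rz":-0.007,"hand":1},{"x":0,"y":0,"z":0,"rx":0,"ry":0,"rz":0,"hand":0},{"x":0,"y":0,"z":0,"rx":0,"ry":0,"rz":0,"hand":0},{"x":0,"y":0,"z":0,"rx":0,"ry":0,"rz":0,"hand":0},{"x":0,"y":0,"z":0,"rx":0,"ry":0,"rz":0,"hand":0},{"x":0,"y":0,"z":0,"rx":0,"ry":0,"rz":0,"hand":0},{"x":0,"y":0,"z":0,"rx":0,"ry":0,"rz":0,"hand":0},{"x":0,"y":0,"z":0,"rx":0,"ry":0,"rz":0,"hand":0},{"x":0,"y":0,"z":0,"rx":0,"ry":0,"rz":0,"hand":0},{"x":0,"y":0,"z":0,"rx":0,"ry":0,"rz":0,"hand":0}]' 80; python3 d.py .512 .2825 .26
```

```text
clock: 7.58
tcp_pos: [0.5139, 0.2792, 0.1343]
orientation: [-3.141, 1.217, 2.049]
ft_force: [-0.6, 4.9, 5.9]
width: 0.054
grip_force: 82.5
tool delta [-0.1167 -0.0002 -0.039 ] if oriented [-0.1168 -0.0002 -0.0385] rot [ 0.0063 -0.0043  0.0024] dist 0.123 F [-0.6  4.9  5.9] q [-0.99  0.85 -0.09  1.73  0.94  1.6  -1.14] 7.5833
```

```bash
python3 -m creep '[{"x":-0.0038,"y":0,"z":-0.0014,"rx":0,"ry":0,"rz":0,"hand":0},{"x":-0.0038,"y":0,"z":-0.0014,"rx":0,"ry":0,"rz":0,"hand":0},{"x":-0.0038,"y":0,"z":-0.0014,"rx":0,"ry":0,"rz":0,"hand":0},{"x":-0.0038,"y":0,"z":-0.0014,"rx":0,"ry":0,"rz":0,"hand":0},{"x":-0.0038,"y":0,"z":-0.0014,"rx":0,"ry":0,"rz":0,"hand":0}]'; python3 -m creep '[{"x":-0.0038,"y":0,"z":-0.0014,"rx":0,"ry":0,"rz":0,"hand":0},{"x":-0.0038,"y":0,"z":-0.0014,"rx":0,"ry":0,"rz":0,"hand":0},{"x":-0.0038,"y":0,"z":-0.0014,"rx":0,"ry":0,"rz":0,"hand":0},{"x":-0.0038,"y":0,"z":-0.0014,"rx":0,"ry":0,"rz":0,"hand":0},{"x":-0.0038,"y":0,"z":-0.0014,"rx":0,"ry":0,"rz":0,"hand":0}]'; python3 d.py .512 .2825 .26
python3 - <<'E'
from h import *
for n in("top","side"):
    p,d=r.read_camera(n);np.savez(n+"3.npz",p=p,d=d)
    cr=p[150:250,130:280] if n=="top" else p[195:295,160:310]
    globals()[n]=cv2.resize(cr,(400,267),interpolation=2)
cv2.imwrite("pics/c3.png",np.hstack([top,side])[:,:,::-1])
E
```

```text
clock: 8.0
tcp_pos: [0.5136, 0.2773, 0.1546]
orientation: [-3.134, 1.22, 2.053]
ft_force: [0.2, 0.9, -2.5]
width: 0.054
grip_force: 84.9
clock: 8.42
tcp_pos: [0.5139, 0.2778, 0.1749]
orientation: [-3.138, 1.218, 2.05]
ft_force: [0.6, 0.6, -2.5]
width: 0.0539
grip_force: 84.9
tool delta [-0.0781  0.0003 -0.0261] if oriented [-0.0782  0.0005 -0.0259] rot [ 0.0042 -0.0034  0.0029] dist 0.0824 F [ 0.6  0.6 -2.5] q [-0.99  0.79 -0.09  1.73  0.94  1.63 -1.09] 8.4167
```

View pics/c3.png

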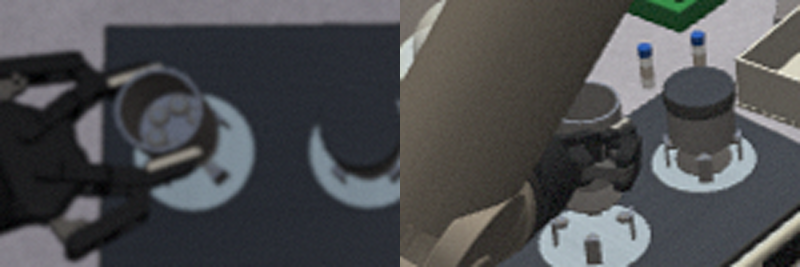

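The cup is free and upright with six balls visible in it at crop (175,125), and the jar is untouched. I'll lift further and carry it to the tray.

```bash
python3 -m creep '[{"x":-0.012,"y":0,"z":-0.004,"rx":0,"ry":0,"rz":0,"hand":0},{"x":-0.018,"y":0,"z":-0.006,"rx":0,"ry":0,"rz":0,"hand":0},{"x":-0.018,"y":0,"z":-0.006,"rx":0,"ry":0,"rz":0,"hand":0},{"x":-0.018,"y":0,"z":-0.006,"rx":0,"ry":0,"rz":0,"hand":0},{"x":-0.012,"y":0,"z":-0.004,"rx":0,"ry":0,"rz":0,"hand":0}]'
python3 -m creep '[{"x":-0.0026,"y":-0.0035,"z":0.0072,"rx":0,"ry":0,"rz":0,"hand":0},{"x":-0.0039,"y":-0.0053,"z":0.0108,"rx":0,"ry":0,"rz":0,"hand":0},{"x":-0.0052,"y":-0.0071,"z":0.0144,"rx":0,"ry":0,"rz":0,"hand":0},{"x":-0.0066,"y":-0.0089,"z":0.018,"rx":0,"ry":0,"rz":0,"hand":0},{"x":-0.0079,"y":-0.0106,"z":0.0216,"rx":0,"ry":0,"rz":0,"hand":0},{"x":-0.0079,"y":-0.0106,"z":0.0216,"rx":0,"ry":0,"rz":0,"hand":0},{"x":-0.0079,"y":-0.0106,"z":0.0216,"rx":0,"ry":0,"rz":0,"hand":0},{"x":-0.0079,"y":-0.0106,"z":0.0216,"rx":0,"ry":0,"rz":0,"hand":0},{"x":-0.0079,"y":-0.0106,"z":0.0216,"rx":0,"ry":0,"rz":0,"hand":0},{"x":-0.0079,"y":-0.0106,"z":0.0216,"rx":0,"ry":0,"rz":0,"hand":0}]'
python3 -m creep '[{"x":-0.0079,"y":-0.0106,"z":0.0216,"rx":0,"ry":0,"rz":0,"hand":0},{"x":-0.0079,"y":-0.0106,"z":0.0216,"rx":0,"ry":0,"rz":0,"hand":0},{"x":-0.0079,"y":-0.0106,"z":0.0216,"rx":0,"ry":0,"rz":0,"hand":0},{"x":-0.0079,"y":-0.0106,"z":0.0216,"rx":0,"ry":0,"rz":0,"hand":0},{"x":-0.0079,"y":-0.0106,"z":0.0216,"rx":0,"ry":0,"rz":0,"hand":0},{"x":-0.0079,"y":-0.0106,"z":0.0216,"rx":0,"ry":0,"rz":0,"hand":0},{"x":-0.0066,"y":-0.0089,"z":0.018,"rx":0,"ry":0,"rz":0,"hand":0},{"x":-0.0052,"y":-0.0071,"z":0.0144,"rx":0,"ry":0,"rz":0,"hand":0},{"x":-0.0039,"y":-0.0053,"z":0.0108,"rx":0,"ry":0,"rz":0,"hand":0},{"x":-0.0026,"y":-0.0035,"z":0.0072,"rx":0,"ry":0,"rz":0,"hand":0}]'
python3 d.py .528 -.139 .26;python3 d.py .528 -.139 .17
python3 - <<'E'
from search import *
th=np.radians(70);M2=tool(-1.1,th)*R.from_euler('z',-np.pi)
u0=M2.inv().apply([0,0,1])
for s in(-60,-90,-110,-132,-150,-180):
    u=(M2*R.from_euler('z',np.radians(s))).apply(u0);print(s,u.round(2),np.degrees(np.arccos(u[2])).round())
E
```

```text
clock: 8.93
tcp_pos: [0.5153, 0.2757, 0.2587]
orientation: [-3.142, 1.218, 2.046]
ft_force: [0.3, 0.4, -3.2]
width: 0.0539
grip_force: 85.0
clock: 9.77
tcp_pos: [0.5237, 0.0628, 0.2551]
orientation: [-3.132, 1.218, 2.055]
ft_force: [-0.4, -0.1, -2.5]
width: 0.054
grip_force: 85.0
clock: 10.6
tcp_pos: [0.5321, -0.1484, 0.2548]
orientation: [-3.131, 1.217, 2.054]
ft_force: [0.3, 0.2, -2.9]
width: 0.0536
grip_force: 85.0
tool delta [-0.0014  0.0006 -0.0033] if oriented [-0.0014  0.0006 -0.0033] rot [ 0.0013 -0.0042  0.0043] dist 0.0037 F [ 0.3  0.2 -2.9] q [-0.54  0.39  0.13  2.31  1.43  1.19 -1.09] 10.6
tool delta [0.0831 0.0009 0.0278] if oriented [0.0832 0.0006 0.0275] rot [ 0.0013 -0.0042  0.0043] dist 0.0876 F [ 0.3  0.2 -2.9] q [-0.54  0.39  0.13  2.31  1.43  1.19 -1.09] 10.6
-60 [0.65 0.51 0.56] 56.0
-90 [0.69 0.71 0.12] 83.0
-110 [ 0.59  0.78 -0.19] 101.0
-132 [ 0.38  0.79 -0.47] 118.0
-150 [ 0.15  0.75 -0.65] 130.0
-180 [-0.29  0.57 -0.77] 140.0
```

```bash
python3 -m creep '[{"x":0.012,"y":0,"z":0.004,"rx":0,"ry":0,"rz":0,"hand":0},{"x":0.022,"y":0,"z":0.008,"rx":0,"ry":0,"rz":0,"hand":0},{"x":0.022,"y":0,"z":0.008,"rx":0,"ry":0,"rz":0,"hand":0},{"x":0.022,"y":0,"z":0.008,"rx":0,"ry":0,"rz":0,"hand":0},{"x":0.013,"y":0,"z":0.004,"rx":0,"ry":0,"rz":0,"hand":0},{"x":0,"y":0,"z":0,"rx":0,"ry":0,"rz":-0.06,"hand":0},{"x":0,"y":0,"z":0,"rx":0,"ry":0,"rz":-0.1,"hand":0},{"x":0,"y":0,"z":0,"rx":0,"ry":0,"rz":-0.1,"hand":0},{"x":0,"y":0,"z":0,"rx":0,"ry":0,"rz":-0.1,"hand":0},{"x":0,"y":0,"z":0,"rx":0,"ry":0,"rz":-0.1,"hand":0}]'
python3 -m creep '[{"x":0,"y":0,"z":0,"rx":0,"ry":0,"rz":-0.1,"hand":0},{"x":0,"y":0,"z":0,"rx":0,"ry":0,"rz":-0.1,"hand":0},{"x":0,"y":0,"z":0,"rx":0,"ry":0,"rz":-0.1,"hand":0},{"x":0,"y":0,"z":0,"rx":0,"ry":0,"rz":-0.1,"hand":0},{"x":0,"y":0,"z":0,"rx":0,"ry":0,"rz":-0.06,"hand":0}]'
python3 d.py .528 -.139 .12
python3 - <<'E'
from h import *
for n in("top","side"):
    p,d=r.read_camera(n);np.savez(n+"4.npz",p=p,d=d)
    cr=p[130:250,310:490] if n=="top" else p[155:275,250:430]
    globals()[n]=cv2.resize(cr,(400,267),interpolation=2)
cv2.imwrite("pics/c4.png",np.hstack([top,side])[:,:,::-1])
E
```

```text
clock: 11.43
tcp_pos: [0.5327, -0.1444, 0.1583]
orientation: [-2.258, 0.992, 3.016]
ft_force: [0.2, 0.0, -3.4]
width: 0.0537
grip_force: 84.9
clock: 11.85
tcp_pos: [0.5327, -0.1444, 0.1584]
orientation: [-2.004, 0.598, -2.92]
ft_force: [-0.7, 0.4, -3.0]
width: 0.0539
grip_force: 85.0
tool delta [0.0244 0.0297 0.0148] if oriented [ 0.0384 -0.0017  0.0146] rot [ 0.007  -0.0022  0.9292] dist 0.0412 F [-0.7  0.4 -3. ] q [-0.56  0.62  0.14  2.33  1.51  1.14 -0.43] 11.85
```

View pics/c4.png

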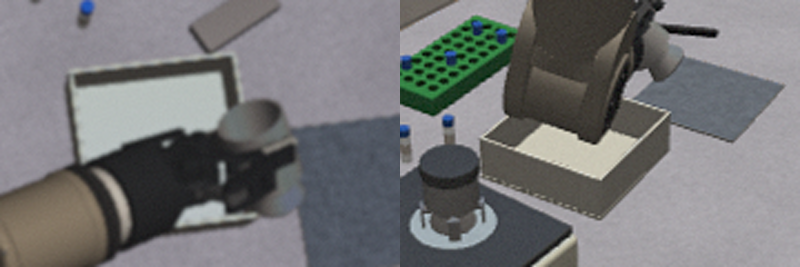

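The cup is tilted with its mouth toward +x/+y at crop (255,125), close to the tray's right wall. I'll shift inward and lower before the slow final tip.

```bash
python3 d.py .522 -.116 .122
```

```text
tool delta [ 0.0242  0.0377 -0.0076] if oriented [ 0.0446  0.0034 -0.0078] rot [ 0.0069 -0.0021  0.9245] dist 0.0454 F [-0.   0.  -2.3] q [-0.56  0.62  0.14  2.33  1.51  1.14 -0.43] 11.95
```

```bash
python3 -m creep '[{"x":0.006,"y":0.0095,"z":-0.002,"rx":0,"ry":0,"rz":0,"hand":0},{"x":0.006,"y":0.0095,"z":-0.002,"rx":0,"ry":0,"rz":0,"hand":0},{"x":0,"y":0,"z":0,"rx":0,"ry":0,"rz":-0.08,"hand":0},{"x":0,"y":0,"z":0,"rx":0,"ry":0,"rz":-0.08,"hand":0},{"x":0,"y":0,"z":0,"rx":0,"ry":0,"rz":-0.08,"hand":0},{"x":0,"y":0,"z":0,"rx":0,"ry":0,"rz":-0.08,"hand":0}]'
python3 d.py .522 -.116 .122
```

```text
clock: 12.45
tcp_pos: [0.5291, -0.1326, 0.1378]
orientation: [-1.943, 0.304, -2.782]
ft_force: [0.6, 0.0, -2.3]
width: 0.0536
grip_force: 84.9
tool delta [ 0.0056  0.0203 -0.0034] if oriented [ 0.021   0.0012 -0.0035] rot [ 7.7000e-03 -1.0000e-03  1.2475e+00] dist 0.0213 F [ 0.6  0.  -2.3] q [-0.58  0.67  0.13  2.32  1.5   1.14 -0.16] 12.45
```

```bash
python3 -m creep '[{"x":0.0028,"y":0.01,"z":-0.0017,"rx":0,"ry":0,"rz":-0.04,"hand":0},{"x":0.0028,"y":0.01,"z":-0.0017,"rx":0,"ry":0,"rz":-0.04,"hand":0},{"x":0,"y":0,"z":0,"rx":0,"ry":0,"rz":-0.05,"hand":0},{"x":0,"y":0,"z":0,"rx":0,"ry":0,"rz":-0.05,"hand":0},{"x":0,"y":0,"z":0,"rx":0,"ry":0,"rz":-0.05,"hand":0},{"x":0,"y":0,"z":0,"rx":0,"ry":0,"rz":-0.05,"hand":0},{"x":0,"y":0,"z":0,"rx":0,"ry":0,"rz":-0.05,"hand":0},{"x":0,"y":0,"z":0,"rx":0,"ry":0,"rz":-0.05,"hand":0},{"x":0,"y":0,"z":0,"rx":0,"ry":0,"rz":-0.05,"hand":0},{"x":0,"y":0,"z":0,"rx":0,"ry":0,"rz":-0.05,"hand":0}]'
python3 -m creep '[{"x":0,"y":0,"z":0,"rx":0,"ry":0,"rz":-0.05,"hand":0},{"x":0,"y":0,"z":0,"rx":0,"ry":0,"rz":-0.05,"hand":0},{"x":0,"y":0,"z":0,"rx":0,"ry":0,"rz":-0.05,"hand":0},{"x":0,"y":0,"z":0,"rx":0,"ry":0,"rz":-0.05,"hand":0},{"x":0,"y":0,"z":0,"rx":0,"ry":0,"rz":-0.05,"hand":0},{"x":0,"y":0,"z":0,"rx":0,"ry":0,"rz":-0.05,"hand":0},{"x":0,"y":0,"z":0,"rx":0,"ry":0,"rz":-0.05,"hand":0},{"x":0,"y":0,"z":0,"rx":0,"ry":0,"rz":-0.05,"hand":0},{"x":0,"y":0,"z":0,"rx":0,"ry":0,"rz":-0.05,"hand":0},{"x":0,"y":0,"z":0,"rx":0,"ry":0,"rz":-0.05,"hand":0}]'
python3 -m creep '[{"x":0,"y":0,"z":0,"rx":0,"ry":0,"rz":-0.06,"hand":0},{"x":0,"y":0,"z":0,"rx":0,"ry":0,"rz":-0.06,"hand":0},{"x":0,"y":0,"z":0,"rx":0,"ry":0,"rz":-0.06,"hand":0},{"x":0,"y":0,"z":0,"rx":0,"ry":0,"rz":-0.06,"hand":0},{"x":0,"y":0,"z":0,"rx":0,"ry":0,"rz":-0.06,"hand":0},{"x":0,"y":0,"z":0,"rx":0,"ry":0,"rz":-0.06,"hand":0},{"x":0,"y":0,"z":0,"rx":0,"ry":0,"rz":0,"hand":0},{"x":0,"y":0,"z":0,"rx":0,"ry":0,"rz":0,"hand":0},{"x":0,"y":0,"z":0,"rx":0,"ry":0,"rz":0,"hand":0},{"x":0,"y":0,"z":0,"rx":0,"ry":0,"rz":0,"hand":0}]'
python3 d.py .522 -.116 .122
python3 - <<'E'
from h import *
for n in("top","side"):
    p,d=r.read_camera(n);np.savez(n+"5.npz",p=p,d=d)
    cr=p[130:250,310:490] if n=="top" else p[155:275,250:430]
    globals()[n]=cv2.resize(cr,(400,267),interpolation=2)
cv2.imwrite("pics/c5.png",np.hstack([top,side])[:,:,::-1])
E
```

```text
clock: 13.28
tcp_pos: [0.5249, -0.1229, 0.1192]
orientation: [-1.929, -0.144, -2.611]
ft_force: [0.5, 0.4, -2.0]
width: 0.0536
grip_force: 84.9
clock: 14.12
tcp_pos: [0.5249, -0.1229, 0.1194]
orientation: [-2.006, -0.607, -2.406]
ft_force: [-0.3, -0.4, -3.1]
width: 0.054
grip_force: 85.1
clock: 14.95
tcp_pos: [0.5251, -0.1237, 0.1206]
orientation: [-2.177, -0.918, -2.162]
ft_force: [-0.3, -0.3, -2.3]
width: 0.0544
grip_force: 85.1
tool delta [-0.0017  0.0002 -0.0003] if oriented [ 0.0015  0.0008 -0.0003] rot [0.0069 0.0045 2.5826] dist 0.0017 F [-0.3 -0.3 -2.3] q [-0.62  0.72  0.14  2.32  1.49  1.13  1.13] 14.95
```

View pics/c5.png

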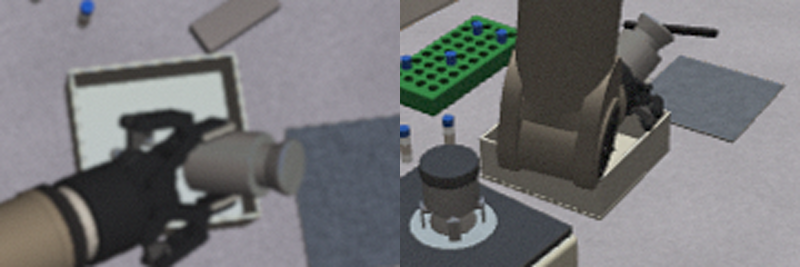

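The cup is tipped about 130° with its mouth over the tray, and the tray floor is hidden by the hand. I'll raise it straight up and look.

```bash
python3 - <<'E'
from h import *
from scipy.spatial.transform import Rotation as R
s=r.get_state();M=R.from_euler('xyz',s['orientation'])
print("up",M.inv().apply([0,0,1]).round(3),"-y",M.inv().apply([0,-1,0]).round(3))
E
```

```text
up [ 0.795 -0.499 -0.346] -y [0.504 0.224 0.834]
```

```bash
python3 -m creep '[{"x":0.01,"y":-0.006,"z":-0.0043,"rx":0,"ry":0,"rz":0,"hand":0},{"x":0.02,"y":-0.0125,"z":-0.0087,"rx":0,"ry":0,"rz":0,"hand":0},{"x":0.02,"y":-0.0125,"z":-0.0087,"rx":0,"ry":0,"rz":0,"hand":0},{"x":0.02,"y":-0.0125,"z":-0.0087,"rx":0,"ry":0,"rz":0,"hand":0},{"x":0.02,"y":-0.0125,"z":-0.0087,"rx":0,"ry":0,"rz":0,"hand":0},{"x":0.01,"y":-0.006,"z":-0.0043,"rx":0,"ry":0,"rz":0,"hand":0},{"x":0,"y":0,"z":0,"rx":0,"ry":0,"rz":0,"hand":0}]'
python3 - <<'E'
from h import *
F=[]
for i in range(3):
  for n in("top","side"):
    p,d=r.read_camera(n);np.savez(n+"6.npz",p=p,d=d);F.append(r.get_state()['ft_force'][2])
    cr=p[130:250,310:490] if n=="top" else p[155:275,250:430]
    globals()[n]=cv2.resize(cr,(400,267),interpolation=2)
print(np.mean(F),F,r.get_state()['tcp_pos'])
cv2.imwrite("pics/c6.png",np.hstack([top,side])[:,:,::-1])
E
```

```text
clock: 15.63
tcp_pos: [0.5249, -0.1246, 0.2488]
orientation: [-2.173, -0.915, -2.167]
ft_force: [0.6, -0.4, -1.4]
width: 0.0536
grip_force: 85.0
-2.8131938370272045 [np.float64(-3.082099911160916), np.float64(-2.838582984435841), np.float64(-2.521186273628131), np.float64(-3.0531853320132782), np.float64(-2.4621956314268374), np.float64(-2.921912889498224)] [ 0.5243254  -0.1242826   0.24536349]
```

View pics/c6.png

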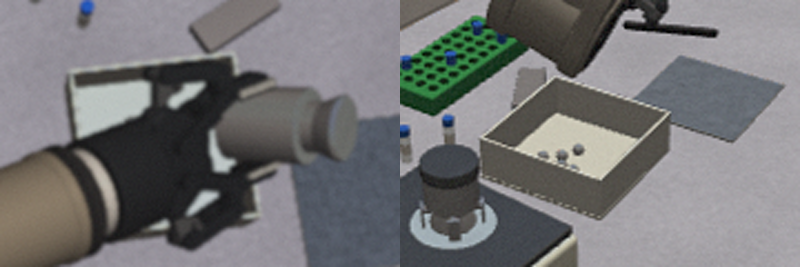

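Balls lie on the tray floor in the side view, at crop (543-579,148-168). I'll turn the cup upright again and go to the mat, then count the balls from above.

```bash
python3 -m creep '[{"x":0,"y":0,"z":0,"rx":0,"ry":0,"rz":0.118,"hand":0},{"x":0,"y":0,"z":0,"rx":0,"ry":0,"rz":0.118,"hand":0},{"x":0,"y":0,"z":0,"rx":0,"ry":0,"rz":0.118,"hand":0},{"x":0,"y":0,"z":0,"rx":0,"ry":0,"rz":0.118,"hand":0},{"x":0,"y":0,"z":0,"rx":0,"ry":0,"rz":0.118,"hand":0},{"x":0,"y":0,"z":0,"rx":0,"ry":0,"rz":0.118,"hand":0},{"x":0,"y":0,"z":0,"rx":0,"ry":0,"rz":0.118,"hand":0},{"x":0,"y":0,"z":0,"rx":0,"ry":0,"rz":0.118,"hand":0},{"x":0,"y":0,"z":0,"rx":0,"ry":0,"rz":0.118,"hand":0},{"x":0,"y":0,"z":0,"rx":0,"ry":0,"rz":0.118,"hand":0}]'
python3 -m creep '[{"x":0,"y":0,"z":0,"rx":0,"ry":0,"rz":0.118,"hand":0},{"x":0,"y":0,"z":0,"rx":0,"ry":0,"rz":0.118,"hand":0},{"x":0,"y":0,"z":0,"rx":0,"ry":0,"rz":0.118,"hand":0},{"x":0,"y":0,"z":0,"rx":0,"ry":0,"rz":0.118,"hand":0},{"x":0,"y":0,"z":0,"rx":0,"ry":0,"rz":0.118,"hand":0},{"x":0,"y":0,"z":0,"rx":0,"ry":0,"rz":0.118,"hand":0},{"x":0,"y":0,"z":0,"rx":0,"ry":0,"rz":0.118,"hand":0},{"x":0,"y":0,"z":0,"rx":0,"ry":0,"rz":0.118,"hand":0},{"x":0,"y":0,"z":0,"rx":0,"ry":0,"rz":0.118,"hand":0},{"x":0,"y":0,"z":0,"rx":0,"ry":0,"rz":0.118,"hand":0}]'
python3 -m creep '[{"x":0,"y":0,"z":0,"rx":0,"ry":0,"rz":0.118,"hand":0},{"x":0,"y":0,"z":0,"rx":0,"ry":0,"rz":0.1,"hand":0},{"x":0,"y":0,"z":0,"rx":0,"ry":0,"rz":0,"hand":0}]'
python3 d.py .525 -.296 .16
```

```text
clock: 16.77
tcp_pos: [0.5244, -0.1243, 0.2455]
orientation: [-1.929, 0.162, -2.727]
ft_force: [-0.4, -0.1, -1.4]
width: 0.0533
grip_force: 85.0
clock: 17.6
tcp_pos: [0.5244, -0.1243, 0.2455]
orientation: [-2.61, 1.158, 2.616]
ft_force: [0.8, 0.1, -1.4]
width: 0.0538
grip_force: 85.0
clock: 17.85
tcp_pos: [0.5245, -0.1242, 0.2456]
orientation: [-3.136, 1.218, 2.052]
ft_force: [0.3, 0.4, -1.6]
width: 0.0543
grip_force: 85.0
tool delta [ 0.0276 -0.0781  0.1811] if oriented [ 0.028  -0.0775  0.1813] rot [ 0.004  -0.0037  0.0037] dist 0.1992 F [ 0.3  0.4 -1.6] q [-0.66  0.41  0.2   2.32  1.38  1.18 -1.12] 17.85
```

```bash
python3 -m creep '[{"x":0.0046,"y":-0.013,"z":0.0302,"rx":0,"ry":0,"rz":0,"hand":0},{"x":0.0046,"y":-0.013,"z":0.0302,"rx":0,"ry":0,"rz":0,"hand":0},{"x":0.0046,"y":-0.013,"z":0.0302,"rx":0,"ry":0,"rz":0,"hand":0},{"x":0.0046,"y":-0.013,"z":0.0302,"rx":0,"ry":0,"rz":0,"hand":0},{"x":0.0046,"y":-0.013,"z":0.0302,"rx":0,"ry":0,"rz":0,"hand":0},{"x":0.0046,"y":-0.013,"z":0.0302,"rx":0,"ry":0,"rz":0,"hand":0},{"x":0,"y":0,"z":0,"rx":0,"ry":0,"rz":0,"hand":0}]'
python3 d.py .525 -.296 .085
python3 - <<'E'
from h import *
p,d=r.read_camera("side");cv2.imwrite("pics/side7.png",p[:,:,::-1]);W=cloud("side",d)
p2,_=r.read_camera("top");cv2.imwrite("pics/c7.png",np.hstack([cv2.resize(p2[130:280,300:550],(400,240)),cv2.resize(p[150:300,250:500],(400,240))])[:,:,::-1])
E
```

```text
clock: 18.43
tcp_pos: [0.5253, -0.3086, 0.1562]
orientation: [-3.106, 1.218, 2.074]
ft_force: [-0.3, -0.8, -1.4]
width: 0.054
grip_force: 85.2
tool delta [0.0706 0.0063 0.0219] if oriented [0.0707 0.0054 0.0217] rot [-0.0048 -0.0034  0.0114] dist 0.0742 F [-0.3 -0.8 -1.4] q [-0.32  0.65  0.32  2.38  1.94  0.99 -1.5 ] 18.4333
```

View pics/c7.png

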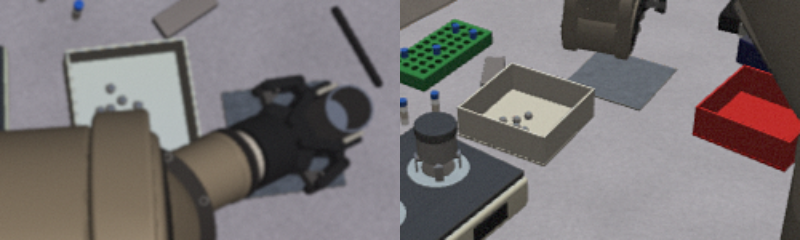

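The cup is empty and hangs upright over the mat at crop (350,108), with at least four balls visible in the tray and the rest occluded. Lowering now.

```bash
python3 -m creep '[{"x":0.018,"y":0.0015,"z":0.0055,"rx":-0.005,"ry":-0.003,"rz":0.011,"hand":0},{"x":0.018,"y":0.0015,"z":0.0055,"rx":0,"ry":0,"rz":0,"hand":0},{"x":0.018,"y":0.0015,"z":0.0055,"rx":0,"ry":0,"rz":0,"hand":0},{"x":0.0165,"y":0.0015,"z":0.0055,"rx":0,"ry":0,"rz":0,"hand":0},{"x":0,"y":0,"z":0,"rx":0,"ry":0,"rz":0,"hand":0}]'
python3 d.py .525 -.296 .072
```

```text
clock: 18.95
tcp_pos: [0.5339, -0.2939, 0.0812]
orientation: [3.128, 1.217, 2.04]
ft_force: [-0.7, 0.5, -2.3]
width: 0.0538
grip_force: 85.1
tool delta [ 0.0093 -0.009   0.0091] if oriented [ 0.0094 -0.0089  0.0091] rot [ 0.013  -0.0047 -0.0004] dist 0.0158 F [-0.7  0.5 -2.3] q [-0.3   0.84  0.26  2.35  1.98  1.05 -1.68] 18.95
```

```bash
python3 -m creep '[{"x":0.0024,"y":-0.004,"z":0.003,"rx":0.013,"ry":-0.0047,"rz":0,"hand":0},{"x":0.0024,"y":-0.004,"z":0.003,"rx":0,"ry":0,"rz":0,"hand":0},{"x":0.0019,"y":0,"z":0.0007,"rx":0,"ry":0,"rz":0,"hand":0},{"x":0.0019,"y":0,"z":0.0007,"rx":0,"ry":0,"rz":0,"hand":0},{"x":0,"y":0,"z":0,"rx":0,"ry":0,"rz":0,"hand":0}]'
python3 d.py .525 -.296 .071
```

```text
clock: 19.37
tcp_pos: [0.5275, -0.3039, 0.0741]
orientation: [3.129, 1.226, 2.024]
ft_force: [-0.5, -0.9, -0.2]
width: 0.0539
grip_force: 85.2
tool delta [0.0057 0.0013 0.0013] if oriented [0.0057 0.0013 0.0013] rot [-0.0035  0.0039 -0.0059] dist 0.006 F [-0.5 -0.9 -0.2] q [-0.28  0.87  0.26  2.35  1.99  1.06 -1.71] 19.3667
```

```bash
python3 -m creep '[{"x":0.0019,"y":0,"z":0.0007,"rx":0,"ry":0.004,"rz":-0.006,"hand":0},{"x":0.0019,"y":0,"z":0.0007,"rx":0,"ry":0,"rz":0,"hand":0},{"x":0,"y":0,"z":0,"rx":0,"ry":0,"rz":0,"hand":0}]'
python3 -m creep '[{"x":0.0014,"y":0,"z":0.0005,"rx":0,"ry":0,"rz":0,"hand":0},{"x":0,"y":0,"z":0,"rx":0,"ry":0,"rz":0,"hand":0}]'
python3 d.py .525 -.296 .071
```

```text
clock: 19.62
tcp_pos: [0.5277, -0.3038, 0.0696]
orientation: [-3.138, 1.221, 2.042]
ft_force: [-0.4, 0.7, -1.4]
width: 0.0536
grip_force: 85.2
clock: 19.78
tcp_pos: [0.5277, -0.3039, 0.0683]
orientation: [-3.137, 1.222, 2.042]
ft_force: [-0.0, 0.2, -0.7]
width: 0.0536
grip_force: 85.2
tool delta [ 0.0003  0.0012 -0.0007] if oriented [ 0.0003  0.0012 -0.0007] rot [-0.0035  0.0002  0.0003] dist 0.0014 F [-0.   0.2 -0.7] q [-0.28  0.88  0.25  2.34  1.99  1.06 -1.71] 19.7833
```

```bash
python3 -m creep '[{"x":0.001,"y":0,"z":0.0004,"rx":0,"ry":0,"rz":0,"hand":0},{"x":0,"y":0,"z":0,"rx":0,"ry":0,"rz":0,"hand":0},{"x":0,"y":0,"z":0,"rx":0,"ry":0,"rz":0,"hand":0}]'
python3 -m creep '[{"x":0.001,"y":0,"z":0.0004,"rx":0,"ry":0,"rz":0,"hand":0},{"x":0,"y":0,"z":0,"rx":0,"ry":0,"rz":0,"hand":0},{"x":0,"y":0,"z":0,"rx":0,"ry":0,"rz":0,"hand":0}]'
```

```text
clock: 20.03
tcp_pos: [0.5278, -0.3043, 0.0682]
orientation: [-3.138, 1.224, 2.041]
ft_force: [-1.0, 2.0, 3.9]
width: 0.054
grip_force: 85.2
clock: 20.28
tcp_pos: [0.5279, -0.3046, 0.0682]
orientation: [-3.14, 1.227, 2.04]
ft_force: [-1.5, 4.9, 11.3]
width: 0.0537
grip_force: 85.4
```

The cup is in contact. I'll relieve the pressing force, open slowly and retreat.

```bash
python3 -m creep '[{"x":-0.0017,"y":0,"z":-0.0006,"rx":0,"ry":0,"rz":0,"hand":0},{"x":0,"y":0,"z":0,"rx":0,"ry":0,"rz":0,"hand":0},{"x":0,"y":0,"z":0,"rx":0,"ry":0,"rz":0,"hand":0.7},{"x":0,"y":0,"z":0,"rx":0,"ry":0,"rz":0,"hand":0.8},{"x":0,"y":0,"z":0,"rx":0,"ry":0,"rz":0,"hand":0.9},{"x":0,"y":0,"z":0,"rx":0,"ry":0,"rz":0,"hand":1},{"x":0,"y":0,"z":0,"rx":0,"ry":0,"rz":0,"hand":1},{"x":0,"y":0,"z":0,"rx":0,"ry":0,"rz":0,"hand":1},{"x":0,"y":0,"z":0,"rx":0,"ry":0,"rz":0,"hand":1},{"x":0,"y":0,"z":0,"rx":0,"ry":0,"rz":0,"hand":1}]' 20
python3 -m creep '[{"x":0,"y":0,"z":-0.015,"rx":0,"ry":0,"rz":0,"hand":1},{"x":0,"y":0,"z":-0.02,"rx":0,"ry":0,"rz":0,"hand":1},{"x":0,"y":0,"z":-0.025,"rx":0,"ry":0,"rz":0,"hand":1},{"x":0,"y":0,"z":-0.025,"rx":0,"ry":0,"rz":0,"hand":1},{"x":0,"y":0,"z":-0.025,"rx":0,"ry":0,"rz":0,"hand":1},{"x":-0.02,"y":0,"z":-0.01,"rx":0,"ry":0,"rz":0,"hand":1},{"x":-0.035,"y":0,"z":-0.013,"rx":0,"ry":0,"rz":0,"hand":1},{"x":-0.035,"y":0,"z":-0.013,"rx":0,"ry":0,"rz":0,"hand":1},{"x":-0.035,"y":0,"z":-0.013,"rx":0,"ry":0,"rz":0,"hand":1},{"x":-0.035,"y":0,"z":-0.013,"rx":0,"ry":0,"rz":0,"hand":1}]'
python3 -c "
from workcell import r
s=r.get_state();print(s['qpos'].round(2))"
```

```text
clock: 21.12
tcp_pos: [0.5276, -0.3039, 0.0678]
orientation: [-3.137, 1.221, 2.043]
ft_force: [0.4, 0.2, -0.3]
width: 0.0856
grip_force: 0.0
clock: 21.95
tcp_pos: [0.4831, -0.2175, 0.2706]
orientation: [-3.128, 1.218, 2.051]
ft_force: [0.3, 0.3, 0.2]
width: 0.0855
grip_force: 0.0
[ 0.06  0.3  -0.41  2.41  1.58  1.31 -1.08]
```

```bash
python3 -m creep '[{"x":0.009,"y":0.017,"z":-0.033,"rx":0,"ry":0,"rz":0,"hand":1},{"x":0.009,"y":0.017,"z":-0.033,"rx":0,"ry":0,"rz":0,"hand":1},{"x":0.009,"y":0.017,"z":-0.033,"rx":0,"ry":0,"rz":0,"hand":1},{"x":0.009,"y":0.017,"z":-0.033,"rx":0,"ry":0,"rz":0,"hand":1},{"x":0.009,"y":0.017,"z":-0.033,"rx":0,"ry":0,"rz":0,"hand":1},{"x":0.009,"y":0.017,"z":-0.033,"rx":0,"ry":0,"rz":0,"hand":1},{"x":0.009,"y":0.017,"z":-0.033,"rx":0,"ry":0,"rz":0,"hand":1},{"x":0.009,"y":0.017,"z":-0.033,"rx":0,"ry":0,"rz":0,"hand":1},{"x":0.009,"y":0.017,"z":-0.033,"rx":0,"ry":0,"rz":0,"hand":1},{"x":0.009,"y":0.017,"z":-0.033,"rx":0,"ry":0,"rz":0,"hand":1}]'
python3 - <<'E'
from h import *
p,d=r.read_camera("side");W=cloud("side",d)
p2,d2=r.read_camera("top");W2=cloud("top",d2);cv2.imwrite("pics/c8.png",np.hstack([cv2.resize(p2[130:280,300:550],(400,240)),cv2.resize(p[130:280,250:500],(400,240))])[:,:,::-1])
for n,w in(("side",W),("top",W2)):
    q=w.reshape(-1,3);q=q[(abs(q[:,0]-.525)<.06)&(abs(q[:,1]+.296)<.06)&(q[:,2]>.055)&(q[:,2]<.12)]
    if len(q):print(n,len(q),q.min(0),q.max(0))
E
```

```text
clock: 22.78
tcp_pos: [0.4817, 0.1653, 0.298]
orientation: [-3.127, 1.219, 2.052]
ft_force: [0.6, -0.3, -0.5]
width: 0.0853
grip_force: 0.0
side 438 [ 0.49495506 -0.33263629  0.05560003] [ 0.55645417 -0.26975792  0.09966631]
top 546 [ 0.49739027 -0.32873982  0.0551318 ] [ 0.55312178 -0.27295438  0.09932135]
```

View pics/c8.png

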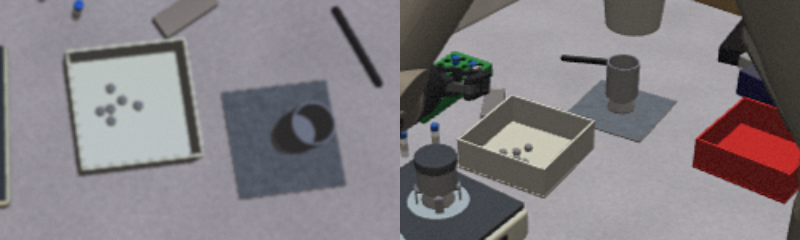

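The tray holds six balls around crop (110,105). The empty cup stands upright on the mat at (0.526, -0.301), the jar is in its clip and the arm is clear, so I'm handing in.

```bash
python3 -c "
from workcell import r
print(r.sign_off())"
```

```text
the job is handed in; nothing more can be done
None
```

I handed the job in at about 23 s on the clock: all six balls are in the white tray, the empty cup stands upright and released on the mat, and the jar is still in its clip; the hand-in returned no verdict.

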